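Lift the hot wax-warmer lid with the lid lifter

ROBOT

A 7-joint arm with a two-finger parallel gripper is mounted at the origin on the work surface. World frame = base frame: x ahead of the robot, y to its left, z up, the work surface at z = 0. Lengths are in mm, angles in rad, forces in N, time in s.
With the tool pointing down it reaches from about 400 to 875 mm from the base axis. Payload 4.4 kg.
Tool frame: the origin (TCP) lies midway between the tips of the shut fingers; the grasp point (between the pads) lies 19 mm behind it (ctrl.pinch_z is the distance from the TCP to the grasp point, in mm); z points along the fingers, y is the line along which they close (so a half turn about z gives the same grasp; the last joint's range is limited). The gripper opens to 85 mm and grips with 20 to 120 N. Pads are 22 mm wide; open, the fingers measure 114 mm over their backs; the gripper's body (76 mm by 85 mm) begins 54 mm behind the grasp point. The pads swing forward as they close: fully open they stand 13 mm farther back than shut.
Start: joints at [1.125, 0.628, 0.038, 1.517, -0.027, 0.996, -0.02], TCP at [241.006, -603.684, 231.313] pointing down, gripper open.
Joint ranges: [-3.06, 3.06], [-0.37, 2.12], [-1.25, 1.32], [0.18, 2.47], [-1.1, 4.24], [0.23, 1.98], [-2.94, 2.94]. Speed limits (rad/s): [2.57, 2.57, 3.14, 3.14, 3.14, 3.14, 3.14].

INTERFACE

Orientations are given as [roll, pitch, yaw] about the fixed x, y, z axes, in that order (R = Rz(yaw) Ry(pitch) Rx(roll)).
In Python, from cell import read_state, cams, order, ctrl gives the robot as it stands.
- The arm moves only by the tool move_arm, never from a script. Its argument "targets" is text: rows parted by semicolons, each of 7 numbers parted by spaces: the gripper's target within -1 to 1 (fully open at 1, half-way at 0, shut at -1), then the shift along the tool's x, y, z in cm, then the turn, a rotation vector about the tool's x, y, z in degrees. A call has 1 to 5 rows; each row shifts and turns the commanded pose from where the row before left it, along the tool's axes as they then stand; what a row does not reach is not made up. A row lasts 1/12 s, in which the tool goes at most 41.7 mm and 7.16 degrees, less where a joint would pass 70% of its speed; a pose out of reach is approached as far as the arm can. A call with a gripper value outside its range is refused whole. The fingers move at their own pace and stop on an object; the grip force is fixed at half the most. Time passes only in rows, so rows that do not move let the fingers close. It gives the time, the measured TCP pose, the force, the opening and the grip force at its end, in the units of the state.
- read_state(): the state, without advancing time (a new reading comes with each control period).
- cams.get_image(name): name is "scene" or "side" or "wrist"; returns a dict with "color" (384x512x3 uint8, red, green, blue), "fovy" (degrees; the focal length in pixels is half the picture's height over the tangent of half this angle, whatever the lens; pixels are square), "cx", "cy" (the principal point, pixels), "k1" (the pictures are not rectified: a ray, as slopes to the right and down, at radius r is drawn at 1 + k1 r^2 times it, then the intrinsics apply), "rvec" (rotation vector, rad) and "tvec" (3), from world to camera coordinates, as OpenCV has them. Camera axes: x right, y down, z forward; pixel columns grow to the right and rows downward; lengths in mm; the calibration is good to about 2 mm. A picture is of the moment at which its call begins. There is no depth.
- order.finish_job(): hands the job in; it is judged then, once.
The state is a dict: "clock": time; "qpos": joint angles; "qd": joint speeds; "tau": joint torques, N m; "eef_pos": TCP position; "tool_rot": TCP orientation; "force": force on the tool from outside, world axes, zero at the start; "torque": the same for the moment, N m; "width": finger opening in mm; "gripper_force": force on a finger pad.
Only numpy, scipy, OpenCV 4.12 (cv2) and the standard library are available. Lean on these libraries where they do the work, as an engineer would, in place of code of your own. Each camera call takes 0.05 s, during which the arm holds its last target. There are 200 camera calls.

TASK

The lid of the wax warmer is hot, so neither fingers nor arm may touch it. Lift the lid lifter off its sloping rest, hang it upright by its wooden grip across the two prongs of the forked stand and let go, then take it again from above by that grip, catch the lid's loop with the hook and lift the lid clear of the warmer, keeping it level. Set the lid down gently, flat and centred on the round cork mat, unhook it and hang the lifter back upright on the stand; leave everything else where it is.

Things in the scene. Friction and masses are not known exactly. Their poses are not given: they have to be found in the camera images.
- lifter: Loose lid lifter, 160 g. Frame as if upright: origin mid wooden grip, z up the shaft, x where the hook opens, y along the grip. Grip: round bar 20 mm thick, 84 mm long; 10 mm square shaft on the z axis down to z=-104. Lies at start at 45 deg on the rest: grip high, hook low, x pointing 45 deg up towards the rest's low end, y level.
- shaft_grip (a point): Middle of the lifter's bare shaft, at (0,0,-76 mm) on the lifter. The shaft is free for fingers closing along y from z=-40 to z=-98 mm, also while it lies on the rest or hangs in the stand.
- hook_seat (a point): On the lifter at (0,0,-132 mm): where the centre of the lid's wire settles in the hook. Hook bar 9 mm thick, centre line (x,z mm): (0,-100) (-22,-112) (-22,-128) (0,-141) (20,-129). Lowest metal z=-145.5; tip reaches x=25, its top z=-124.5; way in above the tip 20 mm high (z=-124.5 to -104.5).
- rest: Sloping rest, fixed, steel base 140 x 90 x 8 mm, origin under it; x runs from high end to low end. Two cheeks (y=+-26 to +-40 mm) hold the ends of the grip, grip middle at (-45,0,135 mm); a pad near (19,0,30 mm) bears the hook. Lift the lifter straight up off it.
- stand: Forked stand, fixed; origin on the table right below the hanging grip, x out of the fork's open mouth. Two level prongs at y=+-20 to +-30 mm from the post (x=-91 to -79) to x=22 mm, upper face z=146 mm, post no higher; 4 mm lips on the tips, x=17 to 22. Base 10 mm thick, x=-100 to 40.
- hang (a point): On the stand at (0,0,156 mm): where the middle of the grip is when the lifter hangs. Grip lies across both prongs (along stand y, either way round) behind the lips, shaft in the 40 mm gap, having come in through the mouth with the grip above the lips. Fingers fit between the prongs on either side of the grip.
- warmer: Wax warmer, fixed: white round pot, 130 mm across, 70 mm high, open top 114 mm across inside; origin under its centre, z up.
- lid: Hot steel lid, loose, 200 to 320 g: disc 124 mm across, 6 mm thick, origin at the centre of the brim's underside, z up; plug below it 100 mm across, 5 mm deep. Starts on the warmer (origin 70 mm up). Wire loop on top in its y-z plane, wire 6 mm: legs at y=+-28, opening 50 wide, 37 mm high. The hook goes in along the lid's x, from either side.
- loop_top (a point): Centre of the wire at the top of the loop, (0,0,46 mm) on the lid; the top is slightly arched, highest in the middle, right over the lid's centre of mass.
- mat: Round cork mat, fixed, 140 mm across, 12 mm thick; origin under its centre. The lid stands on it on its plug (lid origin then 17 mm above the table).
- jar_a: Bystander, loose: small glass jar, 34 mm across, black cap; origin under its centre.
- jar_b: Bystander, loose: small glass jar, 32 mm across, white cap; origin under its centre.
- compact: Bystander, loose: round grey compact, 38 mm across; origin under its centre.
- foundation: Bystander, loose: foundation bottle, 40 mm across, 100 mm high; origin under its centre.
- pans: Bystander, loose: grey tray of pans, 70 x 160 mm; origin under its centre.
- brush: Bystander, loose: make-up brush lying flat, 170 mm; origin under its centre.
- cup: Bystander, loose: white cup, 72 mm across, 80 mm high; origin under its centre.
Things that resemble listed ones, but are neither listed nor needed, are in the scene too. Leave any green look-alike of the lifter alone.

How it is judged (in metres and radians):
On the way, in this order (a step that is already met when the one before it is completed fails the run):
1. the lifter hangs upright in the stand's fork and has been let go (distance between lifter and hang below 0.022 m and angle between lifter's own z axis and vertical below 0.15 rad and contact force between the fingers and lifter below 0.1 N), for 0.2 s.
2. the lid hangs from the upright lifter, held by its grip, lifted at least 20 mm above its seat and level within 14 degrees (z of lid in the frame of warmer above 0.09 m and angle between lid's own z axis and vertical below 0.25 rad and contact force between lifter and lid above 0.5 N and angle between lifter's own z axis and vertical below 0.3 rad and distance between the grasp point and lifter below 0.045 m and contact force between the fingers and lifter above 1 N), for 0.3 s.
3. the lid lies flat on the cork mat and the lifter is out of its loop (horizontal distance between lid and mat below 0.02 m and z of lid in the frame of mat below 0.02 m and angle between lid's own z axis and vertical below 0.05 rad and contact force between lifter and lid below 0.05 N and distance between hook_seat and loop_top above 0.035 m), for 0.2 s.
At the end, for the whole second after the job is handed in: the lid lies flat (within 3 degrees) and at rest on the cork mat, its centre within 20 mm of the mat's; the lifter hangs upright (within 8 degrees) and still in the stand, the middle of its grip within 22 mm of site hang, let go (all of step 1 and horizontal distance between lid and mat below 0.02 m and z of lid in the frame of mat below 0.02 m and angle between lid's own z axis and vertical below 0.05 rad and linear speed of lid below 0.02 m/s and linear speed of lifter below 0.05 m/s); the robot touches nothing.
It fails at once if fingers or arm touch the hot lid (contact force between any of the fingers, the arm and lid above 0.3 N).
It fails at once if the lid tips by more than 23 degrees (angle between lid's own z axis and vertical above 0.4 rad).
It fails at once if the lid is dropped or pressed on the mat (over 25 N) (contact force between lid and mat above 25 N).
It fails at once if a bystander (jars, compact, bottle, pan tray, brush, cup) is moved by more than 30 mm (distance of any of jar_a, jar_b, compact, foundation, pans, brush, cup from where it was at the start of the episode above 0.03 m).
It also fails if it takes over 72 s, if anything falls off the work surface, if the arm or the gripper's body presses on something with over 40 N, if the wrist force passes 120 N, or if a joint passes its speed limit or range.

## Working session

There is one attempt and no reset: what is moved stays moved. The work goes in short steps, Python scripts to look and compute and a tool call to move; the robot and the scene stay as the last step left them, time stands still between calls to the robot, and variables do not carry over. Pictures are saved under pics/ and viewed, at most 10 in all, crops included, and the job is handed in when it is done.

Besides the shell and the picture viewer there is one more tool, called after "Call:" by a JSON object that holds its "method" and its "body". move_arm: Moves the arm, as the interface text tells. Its arguments: {"type":"object","properties":{"targets":{"type":"string"}},"required":["targets"]}

```bash
mkdir -p pics; ls; cat > h.py <<'E'
import numpy as np, cv2
from cell import read_state, cams, order, ctrl
from scipy.spatial.transform import Rotation as R
def get(n):
    im=cams.get_image(n); np.save('pics/%s.npy'%n,im,allow_pickle=True); return im
def load(n): return np.load('pics/%s.npy'%n,allow_pickle=True).item()
def cal(im):
    f=im['color'].shape[0]/2/np.tan(np.radians(im['fovy'])/2)
    return f,R.from_rotvec(np.ravel(im['rvec'])).as_matrix(),np.ravel(im['tvec'])
def ray(im,u,v):
    f,M,t=cal(im); d=np.array([(u-im['cx'])/f,(v-im['cy'])/f]); s=d.copy()
    for _ in range(30): s=d/(1+im['k1']*(s@s))
    w=M.T@np.array([s[0],s[1],1]); return -M.T@t,w/np.linalg.norm(w)
def plane(im,u,v,z):
    o,d=ray(im,u,v); return o+d*(z-o[2])/d[2]
def proj(im,p):
    f,M,t=cal(im); c=M@np.asarray(p,float)+t; s=c[:2]/c[2]; s=s*(1+im['k1']*(s@s)); return s*f+[im['cx'],im['cy']]
def tri(a,b):
    (o1,d1),(o2,d2)=a,b; A=np.stack([d1,-d2],1); k=np.linalg.lstsq(A,o2-o1,rcond=None)[0]
    p,q=o1+d1*k[0],o2+d2*k[1]; return (p+q)/2,np.linalg.norm(p-q)
def save(img,name,s=1): cv2.imwrite('pics/'+name,cv2.resize(img[...,::-1],None,fx=s,fy=s,interpolation=cv2.INTER_CUBIC))
E
python3 - <<'E'
from h import *
s=read_state(); print(s)
a=get('scene');b=get('side');c=get('wrist')
for i in(a,b,c): print(i['fovy'],i['cx'],i['cy'],i['k1'],ray(i,256,192))
save(a['color'],'s1.png',1.55);save(b['color'],'d1.png',1.55)
E
```

```text
pics
{'clock': 0.0, 'qpos': array([ 1.12521862,  0.62937778,  0.03842196,  1.51834417, -0.02700237,
        0.99629774, -0.0200366 ]), 'qd': array([ 0.00069235, -0.00016577,  0.00052776,  0.00030855,  0.00073986,
       -0.00031267, -0.00145727]), 'tau': array([-4.83693111e-04, -5.63405764e+01,  1.22578505e+00, -1.93444723e+01,
        1.10277216e-02,  1.04501290e-02,  1.09567156e-05]), 'eef_pos': array([ 240.77471559, -603.09846205,  230.37582817]), 'tool_rot': array([-3.13968302e+00,  1.27367081e-05,  3.79756540e-01]), 'force': array([ 0.50739276, -0.22128934,  0.08059493]), 'torque': array([-0.05561971,  0.00780846, -0.00834796]), 'gripper_force': 0.0, 'width': 85.6453564514592}
49.506593532770324 251.43524674896955 188.99370193451043 -0.06032571442795697 (array([ 880.97033718,  620.79249757, 1266.68726839]), array([-0.31070133, -0.43559587, -0.84482005]))
43.21627281861912 263.2638493035259 187.34962737570854 -0.1207598619197441 (array([ -91.3140952 ,  673.19056556, 1181.54695778]), array([ 0.39848167, -0.46563195, -0.79018937]))
63.885604105518915 256.4779403475595 185.17210928468074 0.02922443457359507 (array([ 311.75355095, -574.55840106,  371.92073456]), array([-0.29782132, -0.11604389, -0.94754223]))
```

View pics/s1.png

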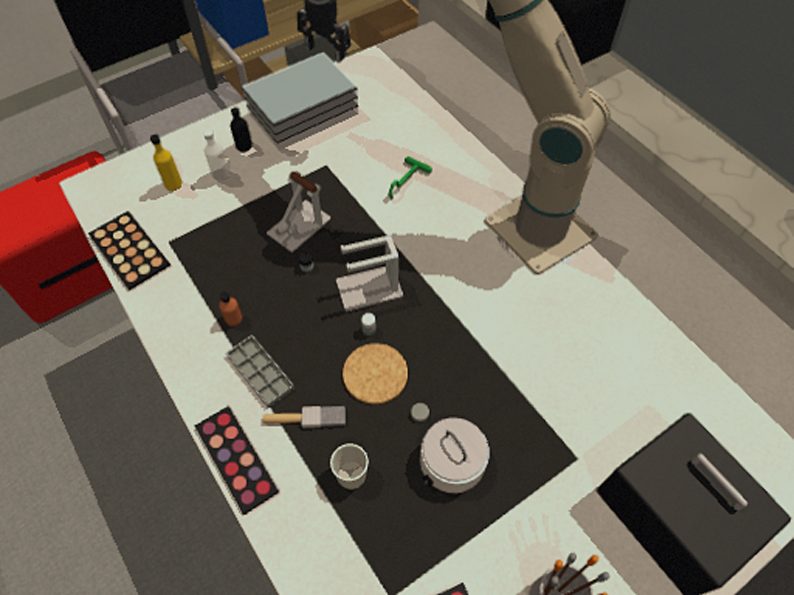

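View pics/d1.png

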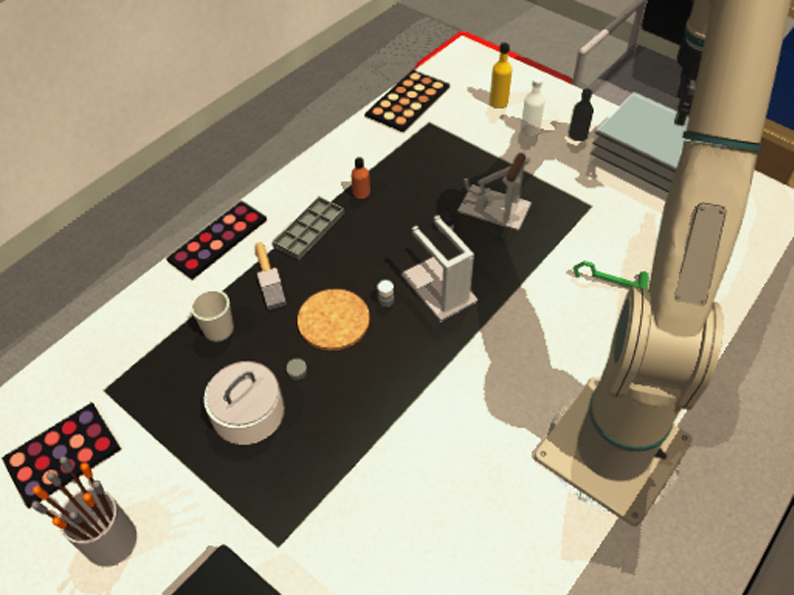

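The scene view shows the brown-gripped lifter on its rest at (304,182) and a green look-alike at (410,172), which I reject. It also shows the stand at (370,270), the mat at (375,373) and the warmer with lid at (455,455). In the side view the lifter is at (515,170), the green one at (610,275), the stand at (445,265), the mat at (333,318) and the lid at (243,395). All pixels are at 1.55x. Next I'll take a close crop to check the lifter.

```bash
python3 - <<'E'
from h import *
a=load('scene');b=load('side')
def crop(im,x0,y0,w,h,s):
    c=cv2.resize(im['color'][y0:y0+h,x0:x0+w],None,fx=s,fy=s,interpolation=cv2.INTER_CUBIC)
    for k in range(0,w,10):
        cv2.line(c,(k*s,0),(k*s,6 if k%50 else 14),(255,255,0),1)
    for k in range(0,h,10): cv2.line(c,(0,k*s),(6 if k%50 else 14,k*s),(255,255,0),1)
    return c
# scene: x170-270,y105-205 ; side: x255-355,y90-210
m=np.hstack([crop(a,170,105,100,100,4),crop(b,255,95,100,120,4)[:400]])
m2=np.hstack([crop(a,265,260,60,60,4)]*1+[crop(b,125,230,65,60,4)])
save(m,'c1.png')
# mat
for n,im in(('scene',a),('side',b)):
    hsv=cv2.cvtColor(im['color'],cv2.COLOR_RGB2HSV)
    mk=cv2.inRange(hsv,(8,90,120),(25,255,255))
    cs=cv2.findContours(mk,0,2)[0]; 
    for c in sorted(cs,key=cv2.contourArea)[-2:]:
        e=cv2.fitEllipse(c); P=np.array([plane(im,*p[0],12) for p in c])
        (x,y),r=cv2.minEnclosingCircle(P[:,:2].astype(np.float32)); print(n,'mat',e[0],cv2.contourArea(c),(x,y),r)
    # brown grip
    mk=cv2.inRange(hsv,(0,90,25),(12,255,140))
    cs=cv2.findContours(mk,0,2)[0]
    for c in cs:
        if cv2.contourArea(c)>25: print(n,'brown',cv2.minAreaRect(c))
cv2.imwrite('pics/lid.png',cv2.resize(m2[...,::-1],None,fx=1.5,fy=1.5))
E
```

```text
scene mat (107.24484252929688, 106.749267578125) 120.5 (683.1793212890625, -720.6730346679688) 90.01051330566406
scene mat (241.67018127441406, 240.29978942871094) 1210.5 (565.4950561523438, 101.53797149658203) 70.83445739746094
scene brown ((361.0, 367.5), (7.905693531036377, 9.803059577941895), 18.43494987487793)
scene brown ((371.4376220703125, 371.4334716796875), (3.6020898818969727, 29.77423858642578), 46.84761428833008)
scene brown ((148.90000915527344, 200.8000030517578), (18.335756301879883, 12.521980285644531), 63.43495178222656)
scene brown ((32.5000114440918, 177.50001525878906), (49.64070510864258, 63.95154571533203), 63.43495178222656)
scene brown ((195.56756591796875, 116.90540313720703), (19.18086051940918, 5.463639259338379), 35.53767776489258)
scene brown ((44.55172348022461, 107.87930297851562), (9.099071502685547, 46.05244445800781), 68.19859313964844)
side mat (453.18609619140625, 156.4791259765625) 2209.5 (78.68975067138672, -583.5507202148438) 308.27197265625
side mat (484.7271728515625, 50.8122444152832) 3370.5 (263.2680358886719, -1283.09716796875) 399.3699951
[... 228 characters left out ...]
1158447266, 330.12762451171875), (21.462547302246094, 3.9220898151397705), 60.642250061035156)
side brown ((68.20001983642578, 326.3999938964844), (17.8885440826416, 3.5777084827423096), 63.43495178222656)
side brown ((51.54529571533203, 327.45849609375), (39.622032165527344, 2.5186100006103516), 47.48955535888672)
side brown ((50.28112030029297, 311.0193176269531), (16.443557739257812, 3.73419451713562), 58.392494201660156)
side brown ((232.5, 119.5), (17.0, 11.0), 90.0)
side brown ((332.5000305175781, 106.50001525878906), (4.919349670410156, 16.54690170288086), 26.56505012512207)
side brown ((257.929443359375, 67.41764831542969), (6.833309173583984, 13.666619300842285), 49.398704528808594)
```

View pics/c1.png

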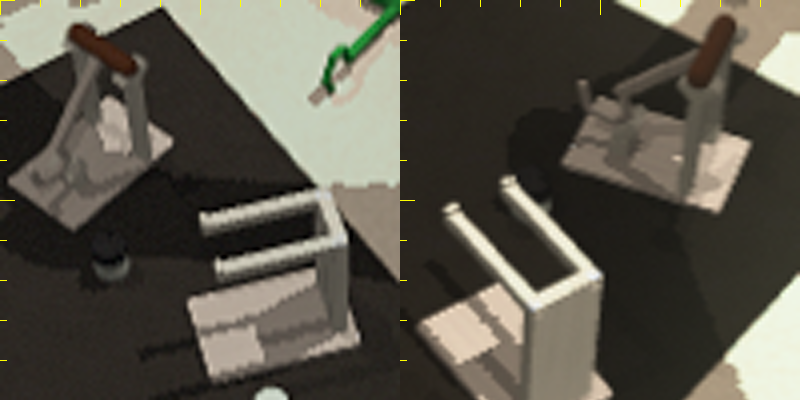

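View pics/lid.png

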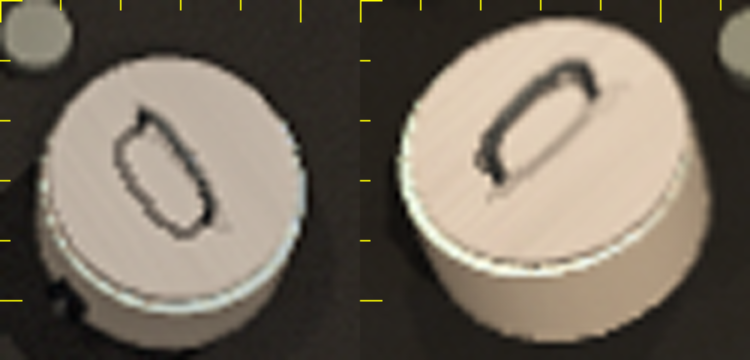

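```bash
python3 - <<'E'
from h import *
a=load('scene');b=load('side')
S=lambda x,y:(x/4+170,y/4+105); D=lambda x,y:((x-400)/4+255,y/4+95)
for n,p,q in [('tipA',(203,215),(508,180)),('tipB',(218,263),(452,207)),('tipAswap',(203,215),(452,207)),('postA',(328,190),(598,272)),('postB',(345,235),(535,303)),
  ('gripL',(75,33),(697,80)),('gripR',(132,68),(722,22)),('gripL2',(75,33),(722,22)),('gripR2',(132,68),(697,80))]:
    print(n,*tri(ray(a,*S(*p)),ray(b,*D(*q))))
print('gripc',tri(ray(a,195.57-.5+.5,116.9),ray(b,332.5,106.5)))
# base planes z=8 rest corners (scene) 
for n,p in [('bl',(10,182)),('b',(75,228)),('r',(172,143))]: print('rest',n,plane(a,*S(*p),8))
for n,p in [('l',(562,160)),('b',(718,212)),('r',(750,145)),('t',(600,97))]: print('restD',n,plane(b,*D(*p),8))
for n,p in [('l',(188,300)),('b',(213,380)),('r',(360,340))]: print('standbase',n,plane(a,*S(*p),10))
# lid: brim top rim
LS=lambda x,y:(x/6+265,y/6+260); LD=lambda x,y:((x-360)/6+125,y/6+230)
for n,im,f,pts in [('S',a,LS,[(45,180),(170,57),(303,180),(180,302),(80,85),(265,90),(270,275)]),('D',b,LD,[(402,160),(540,18),(688,150),(530,270),(450,60),(660,70),(650,220)])]:
    P=np.array([plane(im,*f(*p),76)[:2] for p in pts])
    A=np.c_[2*P,np.ones(len(P))]; s=np.linalg.lstsq(A,(P**2).sum(1),rcond=None)[0]; print(n,'lid',s[:2],np.sqrt(s[2]+s[:2]@s[:2]))
c=np.array([s[0],s[1],0])
print('proj lid S: z76',(proj(a,c+[0,0,76])-[265,260])*6,'z116',(proj(a,c+[0,0,116])-[265,260])*6)
print('proj lid D: z76',(proj(b,c+[0,0,76])-[125,230])*6+[360,0],'z116',(proj(b,c+[0,0,116])-[125,230])*6+[360,0])
for p in [(120,150),(145,110),(185,235),(210,215)]: print(p,'z116',plane(a,*LS(*p),113)[:2],'z76',plane(a,*LS(*p),76)[:2])
for p in [(490,150),(575,65),(595,95),(497,180)]: print(p,'z116',plane(b,*LD(*p),113)[:2],'z76',plane(b,*LD(*p),76)[:2])
# mat side
hsv=cv2.cvtColor(b['color'],cv2.COLOR_RGB2HSV); mk=cv2.inRange(hsv,(8,90,100),(25,255,255)); mk[:180]=0;mk[232:]=0;mk[:,:188]=0;mk[:,245:]=0
p=np.argwhere(mk)[:,::-1].astype(np.float32); h=cv2.convexHull(p); P=np.array([plane(b,*q[0],12)[:2] for q in h],np.float32); print('matD',cv2.minEnclosingCircle(P))
E
```

```text
tipA [ 492.42088554 -131.20701357  149.64700295] 1.883812174934179
tipB [507.88379808 -83.83997559 148.83951124] 3.3008002064136144
tipAswap [503.26681744 -96.27008002 166.34187083] 37.5512258677969
postA [388.94719999 -98.77223706 146.81312762] 6.9890573428748235
postB [405.55199538 -48.3272627  149.12316867] 3.474402016954761
gripL [ 471.37095578 -377.24630826  109.64971138] 43.22668010185527
gripR [ 453.13037805 -326.46519456  164.04433497] 52.3482683697701
gripL2 [ 473.08673045 -387.6092139   135.52634266] 6.7365479437986115
gripR2 [ 451.58868    -320.61398561  134.35748289] 4.826482985643788
gripc (array([ 462.84746547, -354.27790308,  139.13491369]), np.float64(6.290910694700335))
rest bl [ 575.30035216 -363.38015868    8.        ]
rest b [ 550.86745589 -280.32369549    8.        ]
rest r [ 422.02051757 -316.50179201    8.        ]
restD l [ 551.53385526 -290.22341199    8.        ]
restD b [ 415.3269635  -323.26383382    8.        ]
restD r [ 437.36419306 -405.86873995    8.        ]
restD t [ 571.46619646 -372.79823653    8.        ]
standbase l [ 506.66038948 -149.73270781  
[... 347 characters left out ...]
6 [526.79162831  94.01886059]
(120, 150) z116 [567.87250937 333.62766725] z76 [557.83112299 324.41798018]
(145, 110) z116 [545.83248829 324.30154939] z76 [535.08425457 314.79276362]
(185, 235) z116 [567.56564738 384.48146114] z76 [557.51441959 376.90271031]
(210, 215) z116 [551.90475561 383.48932849] z76 [541.35126607 375.87875889]
(490, 150) z116 [535.67114588 376.09378945] z76 [557.38142613 365.8063794 ]
(575, 65) z116 [538.27317039 323.19243924] z76 [560.07354955 311.07324262]
(595, 95) z116 [520.4834708  328.28658722] z76 [541.66785561 316.34378292]
(497, 180) z116 [522.53105885 384.24654388] z76 [543.78634439 374.24143486]
matD ((563.2845458984375, 98.99931335449219), 73.60858154296875)
```

Crop check: the brown-gripped lifter is on its rest, with its grip at full-image pixels (195,117) in scene and (332,107) in side. The hook lies low towards +x, and the green copy is separate. The stand's mouth opens away from the robot. The loop runs roughly along world y. I'm moving to a 45° pre-grasp behind the grip.

```bash
cat >> h.py <<'E'
def tool(yaw,tilt=0):
    "tool with y along lifter x; yaw of lifter x in deg, tilt outward deg"
    c,s=np.cos(np.radians(yaw)),np.sin(np.radians(yaw)); t=np.radians(tilt)
    h=np.array([c,s,0]);u=np.array([0,0,1.]); z=-u*np.cos(t)+h*np.sin(t); y=h*np.cos(t)+u*np.sin(t)
    return np.stack([np.cross(y,z),y,z],1)
def cur():
    s=read_state(); return np.array(s['eef_pos']),R.from_euler('xyz',s['tool_rot']).as_matrix()
def plan(P,M,n,g,start=None):
    p,C=start or cur(); rv=R.from_matrix(C.T@M).as_rotvec(); 
    step=R.from_rotvec(rv/n).as_matrix(); d=(np.asarray(P)-p)/n; rows=[]
    for i in range(n):
        rows.append('%g %s %s'%(g,' '.join('%.2f'%v for v in C.T@d/10),' '.join('%.1f'%v for v in np.degrees(rv/n)))); C=C@step
    print('n',n,'step mm %.1f deg %.2f'%(np.linalg.norm(d),np.degrees(np.linalg.norm(rv))/n))
    for i in range(0,n,5): print('; '.join(rows[i:i+5]))
def tcp(grasp,M): return np.asarray(grasp)+M[:,2]*ctrl.pinch_z
E
python3 - <<'E'
from h import *
a=load('scene'); print('stack',plane(a,305/1.55,90/1.55,50), ctrl.pinch_z)
M=tool(14.3,45); G=np.array([458,-355,135]); P=tcp(G-130*M[:,2],M); print(P)
plan(P,M,15,0.4)
E
```

```text
stack [ 252.26790449 -726.09359782   50.        ] 18.700000000000003
[ 381.7375077  -374.43906553  213.70098475]
n 15 step mm 17.9 deg 6.14
0.4 1.44 -1.07 0.11 -2.5 2.1 -5.2; 0.4 1.52 -0.94 0.13 -2.5 2.1 -5.2; 0.4 1.60 -0.80 0.15 -2.5 2.1 -5.2; 0.4 1.66 -0.66 0.18 -2.5 2.1 -5.2; 0.4 1.70 -0.52 0.22 -2.5 2.1 -5.2
0.4 1.74 -0.37 0.26 -2.5 2.1 -5.2; 0.4 1.75 -0.23 0.31 -2.5 2.1 -5.2; 0.4 1.75 -0.08 0.37 -2.5 2.1 -5.2; 0.4 1.74 0.06 0.44 -2.5 2.1 -5.2; 0.4 1.71 0.20 0.51 -2.5 2.1 -5.2
0.4 1.67 0.33 0.58 -2.5 2.1 -5.2; 0.4 1.61 0.45 0.66 -2.5 2.1 -5.2; 0.4 1.54 0.56 0.74 -2.5 2.1 -5.2; 0.4 1.45 0.66 0.82 -2.5 2.1 -5.2; 0.4 1.35 0.75 0.91 -2.5 2.1 -5.2
```

Call:
{"method": "move_arm", "body": {"targets": "0.4 1.4 -1.1 0.1 -2.5 2.1 -5.2; 0.4 1.5 -0.9 0.1 -2.5 2.1 -5.2; 0.4 1.6 -0.8 0.1 -2.5 2.1 -5.2; 0.4 1.7 -0.7 0.2 -2.5 2.1 -5.2; 0.4 1.7 -0.5 0.2 -2.5 2.1 -5.2"}}

```text
clock: 0.57
eef_pos: [288.2, -526.0, 226.3]
tool_rot: [2.886, -0.126, 0.858]
force: [-0.3, 0.1, -0.3]
width: 59.8
gripper_force: 0.0
```

Call:
{"method": "move_arm", "body": {"targets": "0.4 1.7 -0.4 0.3 -2.5 2.1 -5.2; 0.4 1.7 -0.2 0.3 -2.5 2.1 -5.2; 0.4 1.7 -0.1 0.4 -2.5 2.1 -5.2; 0.4 1.7 0.1 0.4 -2.5 2.1 -5.2; 0.4 1.7 0.2 0.5 -2.5 2.1 -5.2"}}

```text
clock: 0.98
eef_pos: [333.9, -452.0, 220.1]
tool_rot: [2.601, -0.119, 1.349]
force: [0.5, -0.2, -1.4]
width: 59.7
gripper_force: 0.0
```

Call:
{"method": "move_arm", "body": {"targets": "0.4 1.7 0.3 0.6 -2.5 2.1 -5.2; 0.4 1.6 0.4 0.7 -2.5 2.1 -5.2; 0.4 1.5 0.6 0.7 -2.5 2.1 -5.2; 0.4 1.5 0.7 0.8 -2.5 2.1 -5.2; 0.4 1.4 0.8 0.9 -2.5 2.1 -5.2"}}

```text
clock: 1.4
eef_pos: [380.9, -375.5, 213.6]
tool_rot: [2.354, 0.018, 1.818]
force: [-0.9, 0.4, -1.1]
width: 60.0
gripper_force: 0.0
```

```bash
python3 - <<'E'
from h import *
s=read_state(); print(s['clock'],s['eef_pos'],s['qpos'],s['width'])
p,C=cur(); print(np.round(C,3)); print(np.round(tool(14.3,45),3))
im=get('wrist'); save(im['color'],'w1.png',1.3); print(ray(im,256,185))
G=[458,-355,135]; print(proj(im,G)*1.3)
E
```

```text
1.4 [ 380.87194949 -375.49331507  213.61621264] [ 1.88744774  0.81501092 -1.09712684  2.14250299 -0.1584867   0.28334406
  1.45902667] 60.01079630862474
[[-0.244  0.681  0.69 ]
 [ 0.97   0.185  0.161]
 [-0.018  0.709 -0.705]]
[[-0.247  0.685  0.685]
 [ 0.969  0.175  0.175]
 [ 0.     0.707 -0.707]]
(array([ 263.49912346, -323.83720205,  311.68722703]), array([ 0.73144804, -0.13637015, -0.66812196]))
[335.26858768 233.32522937]
```

View pics/w1.png

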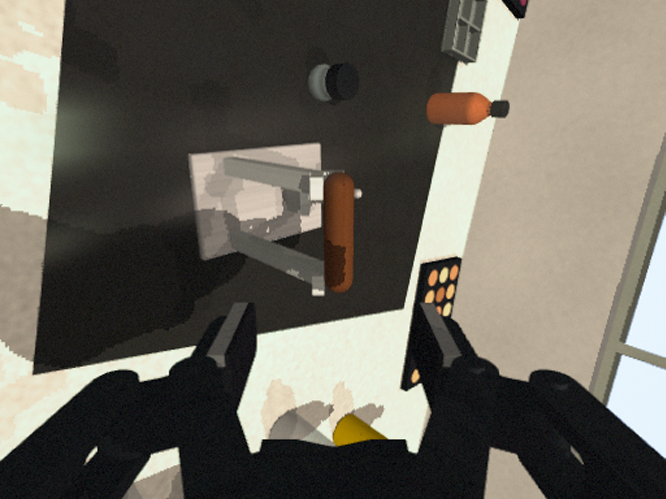

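The wrist view shows the brown grip spanning (340,175)-(338,290), parallel to the tool's x and centred at (339,232). The prediction was (335,233). The shaft is hidden straight behind the grip, so the alignment is good.

```bash
python3 - <<'E'
from h import *
w=load('wrist');a=load('scene');b=load('side')
hsv=cv2.cvtColor(w['color'],cv2.COLOR_RGB2HSV); mk=cv2.inRange(hsv,(0,120,30),(14,255,170)); mk[:,:230]=0; mk[:,290:]=0; mk[:120]=0;mk[240:]=0
c=max(cv2.findContours(mk,0,2)[0],key=cv2.contourArea); r=cv2.minAreaRect(c); print(r)
rw=ray(w,*r[0]); print(tri(rw,ray(a,195.57,116.9)),tri(rw,ray(b,332.5,106.5)))
o,d=rw; k=(135+3-o[2])/d[2]; print('z138',o+d*k)
p,C=cur()
M=tool(14.3,45)
for G in ([461,-354,136],[458,-355,135]):
    print(C.T@(np.array(G)-p)); 
G=np.array([460,-354.5,135]); plan(tcp(G,M),M,6,0.4)
E
```

```text
((260.5, 178.49996948242188), (22.999996185302734, 90.99998474121094), 0.0)
(array([ 462.10222251, -354.2593344 ,  134.17601065]), np.float64(0.2650426958099432)) (array([ 460.51763536, -354.94197784,  139.3497249 ]), np.float64(6.330465334903289))
z138 [ 457.70071653 -353.49251051  138.        ]
[ -0.60177082   3.62517588 111.98493495]
[ -0.80576093   0.69328636 110.44792099]
n 6 step mm 21.8 deg 0.15
0.4 -0.01 0.03 2.18 0.1 0.1 0.1; 0.4 -0.01 0.04 2.18 0.1 0.1 0.1; 0.4 -0.02 0.04 2.18 0.1 0.1 0.1; 0.4 -0.02 0.04 2.18 0.1 0.1 0.1; 0.4 -0.02 0.04 2.18 0.1 0.1 0.1
0.4 -0.02 0.04 2.18 0.1 0.1 0.1
```

Call:
{"method": "move_arm", "body": {"targets": "0.4 0 0.1 2.2 0.1 0.1 0.1; 0.4 -0.1 0.1 2.2 0.1 0.1 0.1; 0.4 0 0.1 2.2 0.2 0.2 0.1; 0.4 0 0 2.2 0.2 0.2 0.1; 0.4 0 0 2.2 0.1 0.2 0.1"}}

```text
clock: 1.87
eef_pos: [430.5, -359.7, 165.3]
tool_rot: [2.361, -0.008, 1.824]
force: [0.7, 0.0, -0.4]
width: 60.0
gripper_force: 0.0
```

Call:
{"method": "move_arm", "body": {"targets": "0.4 0 0 2.0 0 0 0; 0.4 0 0 0 0 0 0"}}

```text
clock: 2.03
eef_pos: [443.9, -353.9, 151.8]
tool_rot: [2.361, -0.008, 1.833]
force: [-0.1, -0.2, 0.0]
width: 60.0
gripper_force: 0.0
```

```bash
python3 - <<'E'
from h import *
s=read_state(); print(s['clock'],s['eef_pos'],s['qpos'],s['force'])
p,C=cur(); print(np.round(C,3)); print('grasp',p-C[:,2]*18.7)
im=get('wrist'); save(im['color'],'w2.png',1.2)
E
```

```text
2.0333 [ 443.92862739 -353.94349456  151.76134727] [ 1.56157403  0.82154766 -0.77971279  2.14155473 -1.08267863  0.23349512
  2.34170686] [-0.14310222 -0.15737693  0.02356169]
[[-0.259  0.688  0.678]
 [ 0.966  0.179  0.188]
 [ 0.008  0.703 -0.711]]
grasp [ 431.25040388 -357.45382441  165.051578  ]
```

View pics/w2.png

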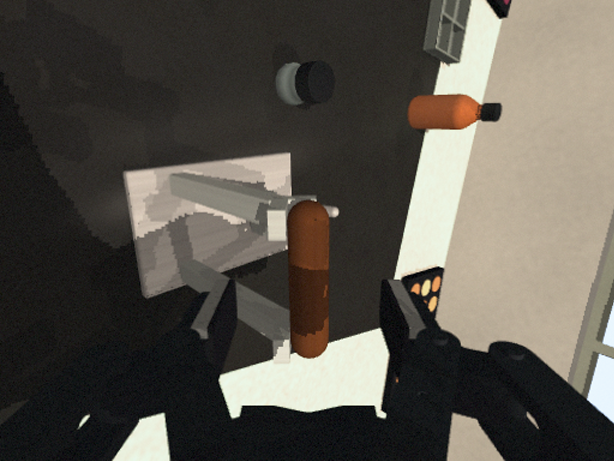

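The arm ran into its limits on joints 5 and 6 at 45° tilt (wrist view: grip at (308,280), centred between the fingers but about 45 mm short). I'll retreat and come in at about 33° tilt instead. The misalignment can be undone at the stand.

```bash
python3 - <<'E'
from h import *
G=np.array([461,-354,135]); M=tool(14.3,12); P=tcp(G-95*M[:,2],M); plan(P,M,5,0.4)
print();M2=tool(14.3,33); P2=tcp(G-40*M2[:,2],M2); plan(P2,M2,5,0.4,(P,M))
E
```

```text
n 5 step mm 11.5 deg 6.55
0.4 -0.07 0.82 -0.80 6.5 -0.2 0.0; 0.4 -0.07 0.73 -0.88 6.5 -0.2 0.0; 0.4 -0.07 0.62 -0.96 6.5 -0.2 0.0; 0.4 -0.07 0.51 -1.02 6.5 -0.2 0.0; 0.4 -0.08 0.39 -1.08 6.5 -0.2 0.0

n 5 step mm 11.4 deg 4.20
0.4 0.00 -0.15 1.13 -4.2 0.0 -0.0; 0.4 0.00 -0.23 1.11 -4.2 0.0 -0.0; 0.4 0.00 -0.32 1.09 -4.2 0.0 -0.0; 0.4 0.00 -0.40 1.07 -4.2 0.0 -0.0; 0.4 0.00 -0.47 1.04 -4.2 0.0 -0.0
```

Call:
{"method": "move_arm", "body": {"targets": "0.4 -0.1 0.8 -0.8 6.5 -0.2 0; 0.4 0 0.7 -0.9 6.5 -0.2 0; 0.4 -0.1 0.6 -1.0 6.5 -0.2 0; 0.4 0 0.5 -1.0 6.5 -0.2 0; 0.4 -0.1 0.4 -1.1 6.5 -0.2 0"}}

```text
clock: 2.5
eef_pos: [441.1, -357.2, 191.1]
tool_rot: [2.804, -0.008, 1.824]
force: [0.2, 1.0, -2.3]
width: 59.7
gripper_force: 0.0
```

```bash
python3 - <<'E'
from h import *
s=read_state(); print(s['clock'],s['eef_pos'],s['qpos'],s['tool_rot'])
G=np.array([461,-354,135])
M2=tool(14.3,33); P2=tcp(G-40*M2[:,2],M2); plan(P2,M2,5,0.4)
E
```

```text
2.5 [ 441.10829909 -357.19658946  191.12880382] [ 0.81439202  0.51340672 -0.00256132  1.96793649 -0.56863278  0.57353131
  1.53237055] [ 2.8039388  -0.00775942  1.82379952]
n 5 step mm 7.8 deg 2.73
0.4 -0.04 -0.09 0.78 -2.7 -0.1 -0.0; 0.4 -0.04 -0.13 0.77 -2.7 -0.1 -0.0; 0.4 -0.04 -0.17 0.77 -2.7 -0.1 -0.0; 0.4 -0.04 -0.20 0.76 -2.7 -0.1 -0.0; 0.4 -0.04 -0.24 0.75 -2.7 -0.1 -0.0
```

Call:
{"method": "move_arm", "body": {"targets": "0.4 0 -0.1 0.8 -2.7 -0.1 0; 0.4 0 -0.1 0.8 -2.7 -0.1 0; 0.4 -0.1 -0.2 0.8 -2.7 -0.1 0; 0.4 0 -0.2 0.8 -2.7 -0.1 0; 0.4 -0.1 -0.2 0.8 -2.7 -0.1 0"}}

```text
clock: 2.92
eef_pos: [452.7, -355.2, 150.5]
tool_rot: [2.562, -0.0, 1.825]
force: [0.4, -0.5, -0.5]
width: 59.8
gripper_force: 0.0
```

```bash
python3 - <<'E'
from h import *
s=read_state(); print(s['clock'],s['eef_pos'],s['qpos'],s['tool_rot'])
p,C=cur()
w=get('wrist')
hsv=cv2.cvtColor(w['color'],cv2.COLOR_RGB2HSV); mk=cv2.inRange(hsv,(0,120,20),(14,255,170)); mk[:,:200]=0; mk[:,320:]=0; mk[:110]=0
c=max(cv2.findContours(mk,0,2)[0],key=cv2.contourArea); r=cv2.minAreaRect(c); print(r)
o,d=ray(w,*r[0]); 
print('z136',o+d*(136-o[2])/d[2], 'proj exp',proj(w,[461,-354,135]))
G=np.array([461,-354,135])
print('tilt',np.degrees(np.arccos(-C[2,2])), 'grip in tool', C.T@(G-(p-C[:,2]*18.7)))
E
```

```text
2.9167 [ 452.69735396 -355.21620625  150.47657184] [ 1.22666453  0.65408041 -0.44052902  2.08519604 -0.93004952  0.32983996
  2.0258248 ] [ 2.56200924e+00 -1.26673721e-04  1.82473138e+00]
((254.0, 230.5), (135.0, 36.0), 90.0)
z136 [ 459.39804121 -352.68451517  136.        ] proj exp [254.8560628  232.01865588]
tilt 33.20768421279172 grip in tool [-0.91050351 -1.49646624 36.21767499]
```

Call:
{"method": "move_arm", "body": {"targets": "0.4 0 -0.1 0.7 0 0 0; 0.4 0 -0.1 0.7 0 0 0; 0.4 0 0 0.7 0 0 0; 0.4 0 0 0.7 0 0 0; 0.4 -0.1 0 0.6 0 0 0"}}

```text
clock: 3.38
eef_pos: [470.5, -350.7, 120.0]
tool_rot: [2.564, -0.0, 1.829]
force: [-0.1, 1.1, -0.1]
width: 59.3
gripper_force: 0.0
```

```bash
python3 - <<'E'
from h import *
s=read_state(); print(s['clock'],s['eef_pos'],s['qpos'],s['tool_rot'],s['force'])
p,C=cur()
G=np.array([461,-354,135])
print('tilt',np.degrees(np.arccos(-C[2,2])), 'grip in tool', C.T@(G-(p-C[:,2]*18.7)))
E
```

```text
3.3833 [ 470.50487313 -350.73162448  119.99207061] [ 1.20516755  0.72416265 -0.46667452  2.08011577 -1.01447493  0.25710915
  2.11341251] [ 2.56353013e+00 -2.59805172e-04  1.82930980e+00] [-0.13145177  1.13697228 -0.06672474]
tilt 33.12054593715973 grip in tool [-0.72601071 -0.19534133  0.65290642]
```

Call:
{"method": "move_arm", "body": {"targets": "-1 0 0 -0.2 0 0 0; -1 0 0 0 0 0 0; -1 0 0 0 0 0 0; -1 0 0 0 0 0 0; -1 0 0 0 0 0 0"}}

```text
clock: 3.8
eef_pos: [469.1, -351.7, 122.8]
tool_rot: [2.562, 0.0, 1.829]
force: [1.9, 0.5, 3.8]
width: 18.1
gripper_force: 58.5
```

```bash
python3 - <<'E'
from h import *
s=read_state(); print(s['clock'],s['eef_pos'],s['qpos'],s['width'],s['gripper_force'],s['force'])
p,C=cur(); P=p+[0,0,70]; plan(P,C,5,-1)
E
```

```text
3.8 [ 469.10696544 -351.67218824  122.84903837] [ 1.20788525  0.71827591 -0.46407678  2.08035259 -1.0108084   0.26426789
  2.1101758 ] 18.077319862497728 58.45505118370056 [1.87177182 0.53107808 3.77694348]
n 5 step mm 14.0 deg 0.00
-1 -0.00 0.77 -1.17 0.0 0.0 0.0; -1 -0.00 0.77 -1.17 0.0 0.0 0.0; -1 -0.00 0.77 -1.17 0.0 0.0 0.0; -1 -0.00 0.77 -1.17 0.0 0.0 0.0; -1 -0.00 0.77 -1.17 0.0 0.0 0.0
```

Call:
{"method": "move_arm", "body": {"targets": "-1 0 0.4 -0.6 0 0 0; -1 0 0.8 -1.2 0 0 0; -1 0 1.0 -1.5 0 0 0; -1 0 1.0 -1.5 0 0 0; -1 0 0.8 -1.2 0 0 0"}}

```text
clock: 4.22
eef_pos: [468.0, -352.2, 195.0]
tool_rot: [2.565, -0.0, 1.826]
force: [0.4, 0.5, -2.5]
width: 18.2
gripper_force: 58.9
```

```bash
python3 - <<'E'
from h import *
s=read_state(); print(s['clock'],s['eef_pos'],s['width'],s['gripper_force'],s['force'])
b=get('side'); w=get('wrist'); 
m=np.hstack([cv2.resize(b['color'][60:180,230:380],(600,480)),w['color'][100:384,150:350].repeat(1,0)[:284]]) if 0 else None
c1=cv2.resize(b['color'][60:190,240:380],(420,390)); c2=cv2.resize(w['color'],(520,390)); save(np.hstack([c1,c2])[:, :800],'l1.png',0.85)
# planned: to stand pre-mouth, upright lifter: tool tilt -12
yaw=-17; M=tool(yaw,-12); h=np.array([np.cos(np.radians(yaw)),np.sin(np.radians(yaw)),0]); H=np.array([482,-98,0.])
P=tcp(H+90*h+[0,0,185],M); print(P); plan(P,M,10,-1)
E
```

```text
4.2167 [ 468.01807059 -352.22433801  195.04942317] 18.163084290075002 58.868948221206665 [ 0.42735077  0.51180658 -2.51747891]
[ 564.34936428 -123.17672726  166.70863987]
n 10 step mm 25.0 deg 5.47
-1 1.98 1.10 1.06 4.4 -0.6 3.2; -1 2.05 1.07 0.96 4.4 -0.6 3.2; -1 2.12 1.02 0.86 4.4 -0.6 3.2; -1 2.18 0.96 0.76 4.4 -0.6 3.2; -1 2.24 0.89 0.67 4.4 -0.6 3.2
-1 2.30 0.81 0.58 4.4 -0.6 3.2; -1 2.35 0.73 0.49 4.4 -0.6 3.2; -1 2.39 0.63 0.42 4.4 -0.6 3.2; -1 2.42 0.52 0.35 4.4 -0.6 3.2; -1 2.45 0.41 0.29 4.4 -0.6 3.2
```

View pics/l1.png

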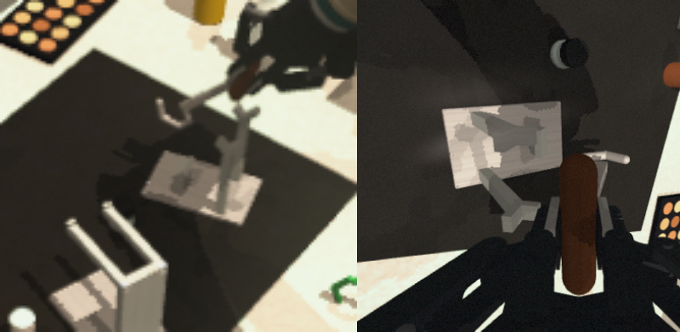

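The lifter is off the rest. In the left crop it hangs at (215,90), and in the wrist view the grip is between the pads at (578,225), with the hook behind it. I'm carrying it high to the stand's mouth while turning it upright.

```bash
python3 - <<'E'
from h import *
a=load('scene'); print('jar_a',plane(a,306/1.55,265/1.55,10))
yaw=-17; M=tool(yaw,-12); h=np.array([np.cos(np.radians(yaw)),np.sin(np.radians(yaw)),0]); H=np.array([482,-98,0.])
P=tcp(H+90*h+[0,0,240],M); plan(P,M,10,-1)
E
```

```text
jar_a [ 545.28043511 -224.85632245   10.        ]
n 10 step mm 25.0 deg 5.47
-1 1.98 1.40 0.60 4.4 -0.6 3.2; -1 2.06 1.33 0.48 4.4 -0.6 3.2; -1 2.14 1.25 0.36 4.4 -0.6 3.2; -1 2.21 1.15 0.24 4.4 -0.6 3.2; -1 2.27 1.04 0.14 4.4 -0.6 3.2
-1 2.33 0.91 0.04 4.4 -0.6 3.2; -1 2.37 0.78 -0.05 4.4 -0.6 3.2; -1 2.41 0.64 -0.13 4.4 -0.6 3.2; -1 2.44 0.49 -0.20 4.4 -0.6 3.2; -1 2.46 0.34 -0.25 4.4 -0.6 3.2
```

Call:
{"method": "move_arm", "body": {"targets": "-1 2.0 1.4 0.6 4.4 -0.6 3.2; -1 2.0 1.4 0.4 4.4 -0.6 3.2; -1 2.1 1.3 0.2 4.4 -0.6 3.2; -1 2.2 1.2 0.1 4.4 -0.6 3.2; -1 2.2 1.1 0 4.4 -0.6 3.2"}}

```text
clock: 4.73
eef_pos: [505.5, -256.5, 207.6]
tool_rot: [2.896, -0.062, 1.6]
force: [1.3, 0.3, -2.5]
width: 17.8
gripper_force: 59.0
```

Call:
{"method": "move_arm", "body": {"targets": "-1 2.3 0.9 0 4.4 -0.6 3.2; -1 2.4 0.8 0 4.4 -0.6 3.2; -1 2.4 0.6 -0.1 4.4 -0.6 3.2; -1 2.4 0.5 -0.2 4.4 -0.6 3.2; -1 2.5 0.3 -0.2 4.4 -0.6 3.2"}}

```text
clock: 5.15
eef_pos: [546.5, -139.1, 223.4]
tool_rot: [-2.993, -0.023, 1.325]
force: [0.6, -1.0, -1.3]
width: 17.9
gripper_force: 59.0
```

```bash
python3 - <<'E'
from h import *
s=read_state(); print(s['clock'],s['eef_pos'],s['qpos'],s['width'],s['gripper_force'],s['force'])
p,C=cur(); print('grasp',p-18.7*C[:,2], np.degrees(np.arctan2(C[1,1],C[0,1])),np.degrees(np.arcsin(C[2,1])))
a=get('scene');b=get('side'); w=get('wrist')
c1=cv2.resize(a['color'][125:215,190:310],(480,360)); c2=cv2.resize(b['color'][100:210,210:330],(320,293)); c2=cv2.copyMakeBorder(c2,0,67,0,0,0); 
save(np.vstack([np.hstack([c1,c2]),cv2.resize(w['color'],(320,240)).copy() if 0 else np.zeros((0,800,3),np.uint8)]),'m1.png')
save(w['color'],'m1w.png')
E
```

```text
5.15 [ 546.5040923  -139.08586537  223.42645861] [-0.07393697  0.6345412   0.48196191  1.64012765 -0.32159294  1.10169015
  0.27387875] 17.91058534201751 59.00991976261139 [ 0.56026057 -0.97259806 -1.32096254]
grasp [ 549.09269259 -140.16812858  241.91477532] -13.886352493079814 -8.529059963355447
```

View pics/m1.png

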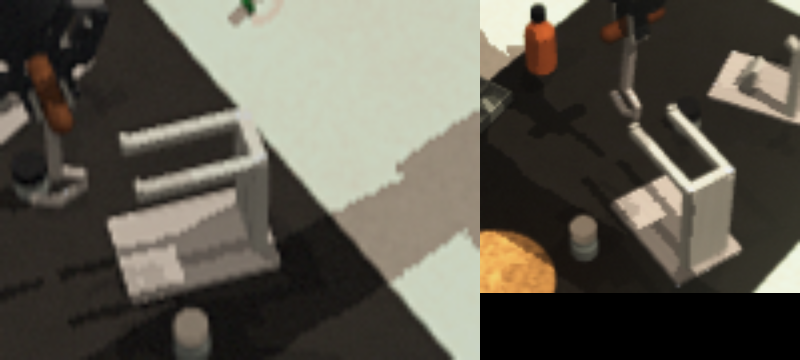

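The lifter hangs near upright in the hand at crop (55,130), off the mouth. The prong tips are at (122,137) and (137,186), the same as measured before. I'm going in through the mouth.

```bash
python3 - <<'E'
from h import *
yaw=-18; M=tool(yaw,-12); h=np.array([np.cos(np.radians(yaw)),np.sin(np.radians(yaw)),0]); H=np.array([482,-100,0.])
P=tcp(H+65*h+[0,0,175],M); plan(P,M,5,-1)
P2=tcp(H+1*h+[0,0,174],M); plan(P2,M,5,-1,(P,M))
E
```

```text
n 5 step mm 13.6 deg 1.17
-1 0.28 -0.05 1.33 0.7 -0.1 0.9; -1 0.29 -0.04 1.33 0.7 -0.1 0.9; -1 0.29 -0.03 1.33 0.7 -0.1 0.9; -1 0.29 -0.01 1.33 0.7 -0.1 0.9; -1 0.30 -0.00 1.32 0.7 -0.1 0.9
n 5 step mm 12.8 deg 0.00
-1 0.00 -1.25 0.29 0.0 0.0 0.0; -1 0.00 -1.25 0.29 0.0 0.0 0.0; -1 0.00 -1.25 0.29 0.0 0.0 0.0; -1 0.00 -1.25 0.29 0.0 0.0 0.0; -1 0.00 -1.25 0.29 0.0 0.0 0.0
```

Call:
{"method": "move_arm", "body": {"targets": "-1 0.3 0 1.3 0.7 -0.1 0.9; -1 0.3 0 1.3 0.7 -0.1 0.9; -1 0.3 0 1.3 0.7 -0.1 0.9; -1 0.3 0 1.3 0.7 -0.1 0.9; -1 0.3 0 1.3 0.7 -0.1 0.9"}}

```text
clock: 5.72
eef_pos: [539.3, -122.5, 158.3]
tool_rot: [-2.932, -0.002, 1.248]
force: [-0.7, 0.2, -1.9]
width: 17.8
gripper_force: 59.2
```

```bash
python3 - <<'E'
from h import *
p,C=cur(); print('grasp',p-18.7*C[:,2], np.degrees(np.arctan2(C[1,1],C[0,1])),np.degrees(np.arcsin(C[2,1])))
w=get('wrist'); H=np.array([482,-100,0.]); yaw=-18;h=np.array([np.cos(np.radians(yaw)),np.sin(np.radians(yaw)),0]);y=np.array([-h[1],h[0],0])
im=w['color'].copy()
for sy in(-25,25):
    A=H+y*sy+[0,0,146]; cv2.line(im,*[tuple(int(round(v)) for v in proj(w,q)) for q in (A+22*h,A-79*h)],(255,0,0),1)
save(im,'w3.png',1.2)
b=get('side'); im2=b['color'].copy()
for sy in(-25,25):
    A=H+y*sy+[0,0,146]; cv2.line(im2,*[tuple(int(round(v)) for v in proj(b,q)) for q in (A+22*h,A-79*h)],(255,0,0),1)
c1=cv2.resize(im,(480,360)); c2=cv2.resize(im2[120:200,240:311],(320,360)); save(np.hstack([c1,c2]),'w3.png')
H=np.array([482,-100,0.]);M=tool(yaw,-12);plan(tcp(H+[0,0,174],M),M,5,-1)
E
```

```text
grasp [ 542.99080422 -123.74696075  176.55206854] -18.472734906852804 -11.985692880976924
n 5 step mm 12.9 deg 0.09
-1 0.04 -1.25 0.30 -0.0 -0.0 -0.1; -1 0.04 -1.25 0.30 -0.0 -0.0 -0.1; -1 0.05 -1.25 0.30 -0.0 -0.0 -0.1; -1 0.05 -1.25 0.30 -0.0 -0.0 -0.1; -1 0.05 -1.25 0.30 -0.0 -0.0 -0.1
```

View pics/w3.png

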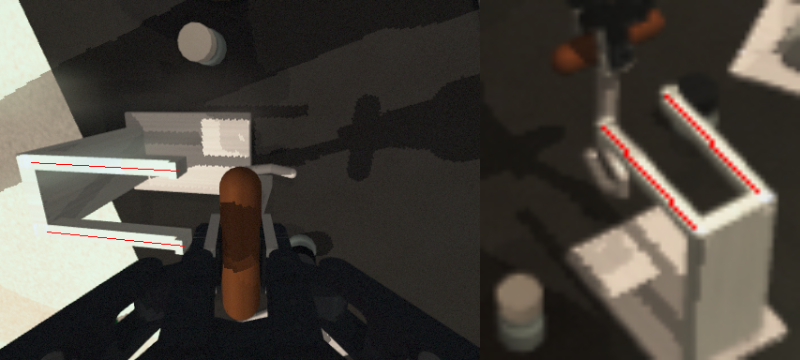

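The overlay lies on both prongs (wrist (30-180,165) and (45-185,240); side likewise), so the stand pose is good. The lifter is upright in front of the mouth.

Call:
{"method": "move_arm", "body": {"targets": "-1 0 -1.3 0.3 0 0 0; -1 0 -1.3 0.3 0 0 0; -1 0.1 -1.3 0.3 0 0 0; -1 0 -1.2 0.3 0 0 0; -1 0.1 -1.2 0.2 0 0 0"}}

```text
clock: 6.23
eef_pos: [479.2, -100.6, 159.6]
tool_rot: [-2.936, -0.002, 1.25]
force: [0.1, 0.2, -2.5]
width: 17.8
gripper_force: 59.1
```

Call:
{"method": "move_arm", "body": {"targets": "-1 0 0 0 0 0 0; -1 0 0.1 0.4 0 0 0; -1 0 0.1 0.4 0 0 0; -1 0 0.1 0.3 0 0 0; -1 0 0 0 0 0 0"}}

```text
clock: 6.65
eef_pos: [480.7, -100.6, 147.0]
tool_rot: [-2.934, -0.002, 1.251]
force: [-0.9, -1.3, -1.0]
width: 18.4
gripper_force: 59.1
```

```bash
python3 - <<'E'
from h import *
p,C=cur(); s=read_state(); print(s['force'],'grasp',p-18.7*C[:,2], np.degrees(np.arctan2(C[1,1],C[0,1])),np.degrees(np.arcsin(C[2,1])))
E
```

```text
[-0.92529536 -1.32364101 -0.96529856] grasp [ 484.31190754 -101.888864    165.34887515] -18.308101662770323 -11.875881216918083
```

Call:
{"method": "move_arm", "body": {"targets": "-1 0 0 0.2 0 0 0; -1 0 0 0.2 0 0 0; -1 0 0 0 0 0 0"}}

```text
clock: 6.9
eef_pos: [479.4, -100.2, 143.6]
tool_rot: [-2.934, -0.003, 1.251]
force: [0.0, -0.3, -2.3]
width: 18.2
gripper_force: 59.1
```

Call:
{"method": "move_arm", "body": {"targets": "-1 0 0.1 0.15 0 0 0; -1 0 0 0.15 0 0 0; -1 0 0 0 0 0 0"}}

```text
clock: 7.15
eef_pos: [480.4, -100.4, 141.8]
tool_rot: [-2.936, -0.003, 1.251]
force: [-0.8, 0.2, 6.3]
width: 18.1
gripper_force: 60.1
```

Call:
{"method": "move_arm", "body": {"targets": "0.1 0 0 0 0 0 0; 0.1 0 0 0 0 0 0; 0.1 0 0 0 0 0 0; 0.1 0 0 0 0 0 0; 0.1 0 0 0 0 0 0"}}

```text
clock: 7.57
eef_pos: [479.9, -100.2, 140.8]
tool_rot: [-2.935, -0.003, 1.251]
force: [0.3, -0.0, 0.8]
width: 46.7
gripper_force: 0.0
```

```bash
python3 - <<'E'
from h import *
p,C=cur(); s=read_state(); print(s['clock'],s['force'],s['width'],s['gripper_force'],'grasp',p-18.7*C[:,2])
M=tool(-18,0); P=tcp([482,-100.5,235],M); plan(p-[0,0,0]-C[:,2]*60,C,3,0.1); plan(P,M,3,.1,(p-C[:,2]*60,C))
E
```

```text
7.5667 [ 0.31911643 -0.0440848   0.76026605] 46.71833913973402 0.0 grasp [ 483.52282643 -101.47162995  159.07224367]
n 3 step mm 20.0 deg 0.00
0.1 -0.00 -0.00 -2.00 0.0 0.0 0.0; 0.1 -0.00 -0.00 -2.00 0.0 0.0 0.0; 0.1 -0.00 -0.00 -2.00 0.0 0.0 0.0
n 3 step mm 6.6 deg 3.95
0.1 0.02 -0.45 -0.48 -4.0 -0.1 -0.1; 0.1 0.02 -0.41 -0.51 -4.0 -0.1 -0.1; 0.1 0.02 -0.38 -0.54 -4.0 -0.1 -0.1
```

Call:
{"method": "move_arm", "body": {"targets": "0.1 0 0 -2 0 0 0; 0.1 0 0 -2 0 0 0; 0.1 0 -0.5 -0.5 -4 0 0; 0.1 0 -0.4 -0.5 -4 0 0; 0.1 0 -0.4 -0.5 -4 0 0"}}

```text
clock: 7.98
eef_pos: [477.9, -99.9, 197.1]
tool_rot: [3.135, -0.003, 1.251]
force: [0.2, 0.4, -0.2]
width: 46.9
gripper_force: 0.0
```

```bash
cat >> h.py <<'E'
def grip(im,box=None):
    hsv=cv2.cvtColor(im['color'],cv2.COLOR_RGB2HSV); mk=cv2.inRange(hsv,(0,110,20),(13,255,190))
    if box: m=np.zeros_like(mk); x0,y0,x1,y1=box; m[y0:y1,x0:x1]=mk[y0:y1,x0:x1]; mk=m
    c=max(cv2.findContours(mk,0,2)[0],key=cv2.contourArea); return cv2.minAreaRect(c)
E
python3 - <<'E'
from h import *
p,C=cur(); s=read_state(); print(s['clock'],'grasp',p-18.7*C[:,2],np.round(C,3))
w=get('wrist');a=get('scene');b=get('side')
e=proj(w,[482,-100,156]); print('exp',e,'side exp',proj(b,[482,-100,156]),'scene exp',proj(a,[482,-100,156]))
r=grip(w,(150,100,360,384)); print(r); 
pts=cv2.boxPoints(r); k=np.argsort(pts[:,1]); t=pts[k[:2]].mean(0); q=pts[k[2:]].mean(0); print(plane(w,*t,156),plane(w,*q,156))
c2=cv2.resize(b['color'][110:210,240:340],(400,400)); c1=cv2.resize(a['color'][130:210,200:280],(400,400)); save(np.hstack([c1,c2]),'h1.png')
E
```

```text
7.9833 grasp [477.71558279 -99.93848166 215.83379409] [[ 0.315  0.949  0.007]
 [ 0.949 -0.315  0.   ]
 [ 0.003  0.007 -1.   ]]
exp [262.47828003 212.74812093] side exp [278.1507475 146.436291 ] scene exp [228.19055556 162.14347095]
((264.5, 214.0), (122.0, 31.0), 90.0)
[495.13591676 -63.54326211 156.        ] [ 469.1721521  -143.87197835  156.        ]
```

```bash
python3 - <<'E'
from h import *
M=tool(-18,0); plan(tcp([482,-103,156],M),M,5,.1)
E
```

```text
n 5 step mm 12.1 deg 0.08
0.1 -0.05 0.13 1.20 0.0 -0.0 -0.1; 0.1 -0.05 0.13 1.20 0.0 -0.0 -0.1; 0.1 -0.05 0.13 1.20 0.0 -0.0 -0.1; 0.1 -0.04 0.13 1.20 0.0 -0.0 -0.1; 0.1 -0.04 0.13 1.20 0.0 -0.0 -0.1
```

Call:
{"method": "move_arm", "body": {"targets": "0.1 -0.1 0.2 1.2 0 0 0; 0.1 -0.1 0.2 1.2 0 0 0; 0.1 0 0.2 1.2 0 0 0; 0.1 0 0.1 1.2 0 0 0; 0.1 0 0 1.2 0 0 0"}}

```text
clock: 8.55
eef_pos: [485.2, -104.1, 135.6]
tool_rot: [3.139, -0.002, 1.251]
force: [0.3, -0.4, 0.1]
width: 47.1
gripper_force: 0.0
```

Call:
{"method": "move_arm", "body": {"targets": "-1 0 0 0 0 0 0; -1 0 0 0 0 0 0; -1 0 0 0 0 0 0; -1 0 0 0 0 0 0; -1 0 0 0 0 0 0"}}

```text
clock: 8.97
eef_pos: [484.1, -103.6, 137.1]
tool_rot: [3.138, -0.003, 1.251]
force: [0.2, -0.5, -1.0]
width: 18.4
gripper_force: 58.5
```

```bash
python3 - <<'E'
from h import *
p,C=cur(); s=read_state(); print(s['clock'],s['force'],s['width'],s['gripper_force'],'grasp',p-18.7*C[:,2],s['qpos'])
h=C[:,1]; print(h)
plan(p+[0,0,14],C,2,-1); plan(p+h*75+[0,0,16],C,5,-1,(p+[0,0,14],C))
E
```

```text
8.9667 [ 0.20618913 -0.54538592 -0.98590118] 18.413906972985103 58.51178526878357 grasp [ 484.03022292 -103.65548304  155.84194975] [-0.13678498  0.59093345  0.43325907  2.04722032 -0.4396594   0.58878073
  0.28208548]
[ 0.94927893 -0.31441567  0.00350638]
n 2 step mm 7.0 deg 0.00
-1 0.00 0.00 -0.70 0.0 0.0 0.0; -1 0.00 0.00 -0.70 0.0 0.0 0.0
n 5 step mm 15.0 deg 0.00
-1 0.00 1.50 -0.04 0.0 0.0 0.0; -1 0.00 1.50 -0.04 0.0 0.0 0.0; -1 0.00 1.50 -0.04 0.0 0.0 0.0; -1 0.00 1.50 -0.04 0.0 0.0 0.0; -1 0.00 1.50 -0.04 0.0 0.0 0.0
```

Hanging is confirmed numerically: grip centre (482,-104), length 84 mm at z=156. I've regrasped it, and now it goes out of the fork and over towards the lid.

Call:
{"method": "move_arm", "body": {"targets": "-1 0 0 -0.8 0 0 0; -1 0 0 -0.8 0 0 0; -1 0 1.3 0 0 0 0; -1 0 1.6 0 0 0 0; -1 0 1.6 0 0 0 0"}}

```text
clock: 9.38
eef_pos: [527.2, -117.8, 154.3]
tool_rot: [3.137, -0.003, 1.251]
force: [0.1, -0.7, -1.5]
width: 18.2
gripper_force: 58.7
```

Call:
{"method": "move_arm", "body": {"targets": "-1 0 1.6 -0.4 0 0 0; -1 0 1.2 -2 0 0 0; -1 0 0 -4 0 0 0; -1 0 0 -4 0 0 0; -1 0 0 -3 0 0 0"}}

```text
clock: 9.8
eef_pos: [552.9, -127.6, 290.9]
tool_rot: [3.136, -0.002, 1.25]
force: [1.0, -0.0, -1.8]
width: 18.0
gripper_force: 59.0
```

```bash
python3 - <<'E'
from h import *
p,C=cur(); s=read_state(); print(s['clock'],s['force'],s['width'],'grasp',p-18.7*C[:,2],s['qpos'])
M=tool(0,0); plan(tcp([475,350,300],M),M,15,-1)
E
```

```text
9.8 [ 1.00998316 -0.04769176 -1.7705655 ] 18.0042443578822 grasp [ 552.82463932 -127.58235875  309.57071212] [-0.18505302  0.49160892  0.55951355  1.69168154 -0.29797321  1.03766845
  0.1519431 ]
n 15 step mm 32.3 deg 1.23
-1 2.86 -1.50 0.06 0.0 -0.0 -1.2; -1 2.89 -1.44 0.06 0.0 -0.0 -1.2; -1 2.92 -1.37 0.06 0.0 -0.0 -1.2; -1 2.95 -1.31 0.06 0.0 -0.0 -1.2; -1 2.97 -1.25 0.06 0.0 -0.0 -1.2
-1 3.00 -1.18 0.06 0.0 -0.0 -1.2; -1 3.03 -1.12 0.06 0.0 -0.0 -1.2; -1 3.05 -1.05 0.06 0.0 -0.0 -1.2; -1 3.07 -0.99 0.06 0.0 -0.0 -1.2; -1 3.09 -0.92 0.06 0.0 -0.0 -1.2
-1 3.11 -0.86 0.06 0.0 -0.0 -1.2; -1 3.13 -0.79 0.06 0.0 -0.0 -1.2; -1 3.14 -0.72 0.06 0.0 -0.0 -1.2; -1 3.16 -0.66 0.06 0.0 -0.0 -1.2; -1 3.17 -0.59 0.06 0.0 -0.0 -1.2
```

Call:
{"method": "move_arm", "body": {"targets": "-1 2.9 -1.5 0.1 0 0 -1.2; -1 2.9 -1.4 0.1 0 0 -1.2; -1 2.9 -1.4 0.1 0 0 -1.2; -1 2.9 -1.3 0.1 0 0 -1.2; -1 3 -1.2 0 0 0 -1.2"}}

```text
clock: 10.22
eef_pos: [526.4, 33.5, 284.2]
tool_rot: [3.138, -0.003, 1.356]
force: [0.6, -0.5, -1.2]
width: 18.1
gripper_force: 58.9
```

Call:
{"method": "move_arm", "body": {"targets": "-1 3 -1.2 0.1 0 0 -1.2; -1 3 -1.1 0.1 0 0 -1.2; -1 3 -1.1 0.1 0 0 -1.2; -1 3.1 -1 0 0 0 -1.2; -1 3.1 -0.9 0 0 0 -1.2"}}

```text
clock: 10.63
eef_pos: [500.5, 192.7, 281.5]
tool_rot: [3.138, -0.003, 1.461]
force: [0.1, 0.2, -0.9]
width: 18.5
gripper_force: 59.0
```

Call:
{"method": "move_arm", "body": {"targets": "-1 3.1 -0.9 0.1 0 0 -1.2; -1 3.1 -0.8 0.1 0 0 -1.2; -1 3.1 -0.7 0 0 0 -1.2; -1 3.2 -0.7 0 0 0 -1.2; -1 3.2 -0.6 0 0 0 -1.2"}}

```text
clock: 11.05
eef_pos: [474.4, 351.9, 279.7]
tool_rot: [3.137, -0.002, 1.566]
force: [0.4, 0.3, -0.8]
width: 18.4
gripper_force: 59.0
```

```bash
python3 - <<'E'
from h import *
p,C=cur(); s=read_state(); print(s['clock'],s['force'],s['width'],'grasp',p-18.7*C[:,2],s['qpos']); print(np.round(C,3))
w=get('wrist'); a=get('scene'); b=get('side')
print('pred: loop',proj(w,[542,350,116]),'legs',proj(w,[542,378,76]),proj(w,[542,322,76]))
c1=cv2.resize(w['color'],(480,360)); x,y=proj(b,[535,350,180]).astype(int); print(x,y)
c2=cv2.resize(b['color'][max(y-50,0):max(y-50,0)+120,max(x-53,0):max(x-53,0)+107],(320,360)); print(max(y-50,0),max(x-53,0)); save(np.hstack([c1,c2]),'lid2.png')
g=cv2.cvtColor(w['color'],cv2.COLOR_RGB2GRAY); x,y=proj(w,[542,350,76]).astype(int); print(x,y)
sub=g[max(y-80,0):y+80:5,max(x-80,0):x+80:4]; print('\n'.join(' '.join('%3d'%v for v in r) for r in sub))
E
```

```text
11.05 [ 0.43729011  0.25111605 -0.81471575] 18.39464498342329 grasp [474.3146332  351.86648975 298.41245152] [-0.96255722  0.52044524  0.4358014   1.64093003 -0.24661177  1.03027658
 -0.45578778]
[[ 0.005  1.     0.004]
 [ 1.    -0.005  0.002]
 [ 0.002  0.004 -1.   ]]
pred: loop [321.83716027 169.27369591] legs [315.88916645 136.09463651] [313.34017154 183.96433502]
149 234
184 96
314 160
 54  51  54  53  52  51  57  56  52  53  55  58  58  54  55  51  48  52  55  56  55  53  56  51  53  52  53  53  50  50  52  47  46  51  47  47  49  41  48  45
 51  48  51  51  54  54  51  53  50  53  52  53  48  49  51  49  51  51  51  52  50  50  53  53  57  52  54  48  52  48  51  49  47  49  51  43  45  42  42  42
 42  45  45  46  49  51  52  53  50  50  47  50  52  51  48  51  50  53  47  50  51  48  45  48  49  50  49  52  48  52  52  47  48  49  44  44  45  45  42  39
 40  46  46  44  46  48  48  49  46  42  47  50  50  47  48  53  52  46  51  51  51  49  53  50  51  52  52  55  50  48  48  50  47  49  48  44  38  38  43  45
 38  39  39  43  43  49  51  44  43  47  52  49  47  52  50  57  49 
[... 3711 characters left out ...]
  26  28  25  26  22  25  26  24  24  16  30  20  28  21  22
 54  62  64  71  75  68  62  59  54  49  44  26  39  33  47  63  65  57  52  19  24  25  23  25  29  25  19  20  26  27  21  27  18  27  21  21  22  21  28  23
 53  67  70  67  73  69  62  55  53  51  47  32  41  35 106  91  94  91  95  73  21  29  28  23  23  23  27  32  22  19  16  23  25  24  21  24  27  27  20  28
 58  67  67  68  73  67  66  57  54  50  42  30  79  72  91  89  94  93  90  91  30  24  25  26  22  26  29  28  25  20  27  17  24  20  24  27  28  25  27  15
 53  62  67  70  74  70  60  54  53  48  39  35  73  74  83  90  90  94  91  90  29  30  24  24  21  25  23  24  27  30  26  24  24  23  19  23  22  21  27  24
```

The wrist view (numeric crop) shows the wire as a dark line at x≈322 px, rows 140-190, against a predicted loop at (322,169). I'm refining it and fitting a line.

```bash
python3 - <<'E'
from h import *
w=load('wrist'); g=cv2.cvtColor(w['color'],cv2.COLOR_RGB2GRAY)
for y in range(132,200,3): 
    x=np.where(g[y,300:345]<100)[0]+300; print(y,list(x))
E
```

```text
132 []
135 []
138 [np.int64(315), np.int64(316), np.int64(317), np.int64(318), np.int64(319), np.int64(320), np.int64(321)]
141 [np.int64(317), np.int64(318), np.int64(319), np.int64(320), np.int64(321), np.int64(322), np.int64(323)]
144 [np.int64(319), np.int64(320), np.int64(321), np.int64(322), np.int64(323), np.int64(324)]
147 [np.int64(320), np.int64(321), np.int64(322), np.int64(323), np.int64(324)]
150 [np.int64(320), np.int64(321), np.int64(322), np.int64(323), np.int64(324)]
153 [np.int64(320), np.int64(321), np.int64(322), np.int64(323), np.int64(324), np.int64(325)]
156 [np.int64(307), np.int64(308), np.int64(309), np.int64(310), np.int64(311), np.int64(321), np.int64(322), np.int64(324), np.int64(325)]
159 [np.int64(307), np.int64(308), np.int64(309), np.int64(310), np.int64(311), np.int64(320), np.int64(321), np.int64(322), np.int64(323), np.int64(324), np.int64(325)]
162 [np.int64(307), np.int64(308), np.int64(309), np.int64(310), np.int64(311), np.int64(320), np.int64(321), np.int64(322), np.int64(323), np.int64(324), np.int64(325)]
165 [np.int64(320), np.int64(321), n
[... 287 characters left out ...]
int64(322), np.int64(323), np.int64(324)]
177 [np.int64(320), np.int64(321), np.int64(322), np.int64(323), np.int64(324)]
180 [np.int64(319), np.int64(320), np.int64(321), np.int64(322), np.int64(323)]
183 [np.int64(319), np.int64(320), np.int64(321), np.int64(322), np.int64(323)]
186 [np.int64(312), np.int64(313), np.int64(314), np.int64(315), np.int64(316), np.int64(318), np.int64(319), np.int64(320), np.int64(321), np.int64(322), np.int64(323)]
189 [np.int64(313), np.int64(314), np.int64(315), np.int64(316), np.int64(317), np.int64(318), np.int64(319), np.int64(320), np.int64(321)]
192 [np.int64(315), np.int64(316), np.int64(317), np.int64(318), np.int64(319), np.int64(320)]
195 []
198 []
```

Call:
{"method": "move_arm", "body": {"targets": "-1 -0.1 0 1.5 0 0 0; -1 -0.1 0 1.5 0 0 0; -1 -0.1 0 1.5 0 0 0; -1 0 0 1.5 0 0 0; -1 0 0 0.8 0 0 0"}}

```text
clock: 11.62
eef_pos: [475.0, 345.6, 209.8]
tool_rot: [3.139, 0.0, 1.563]
force: [0.2, 0.5, -2.0]
width: 18.0
gripper_force: 59.0
```

Call:
{"method": "move_arm", "body": {"targets": "-1 0 0 0 0 0 0; -1 0 0 0 0 0 0"}}

```text
clock: 11.78
eef_pos: [475.6, 347.0, 211.0]
tool_rot: [3.138, -0.001, 1.564]
force: [-0.3, -0.4, -1.0]
width: 18.6
gripper_force: 59.0
```

```bash
python3 - <<'E'
from h import *
p,C=cur(); s=read_state(); print(s['clock'],s['force'],s['width'],'grasp',p-18.7*C[:,2])
a=get('scene'); b=get('side'); w=get('wrist')
c1=cv2.resize(a['color'][225:325,245:345],(400,400)); c2=cv2.resize(b['color'][190:290,105:205],(400,400)); save(np.hstack([c1,c2]),'lid3.png')
M=tool(0,0); plan(tcp([542,348.3,230.5],M),M,5,-1)
g=cv2.cvtColor(w['color'],cv2.COLOR_RGB2GRAY); print('pred',proj(w,[542.3,348.3,116]))
v=int(proj(w,[542.3,348.3,116])[1]); 
for y in range(v-30,v+20,6): print(y,[int(x) for x in np.where(g[y,290:380]<100)[0]+290])
E
```

```text
11.7833 [-0.28335355 -0.42301957 -0.98072426] 18.573737515413004 grasp [475.54423318 346.93911927 229.70888463]
n 5 step mm 13.2 deg 0.10
-1 0.02 1.32 0.00 0.1 -0.0 -0.1; -1 0.02 1.32 0.00 0.1 -0.0 -0.1; -1 0.02 1.32 0.00 0.1 -0.0 -0.1; -1 0.01 1.32 -0.00 0.1 -0.0 -0.1; -1 0.01 1.32 -0.00 0.1 -0.0 -0.1
pred [337.80742908 187.0661053 ]
157 [334, 335, 336, 337, 338, 339, 340, 341]
163 [320, 321, 322, 323, 335, 336, 337, 338, 339, 340, 341, 342]
169 [317, 318, 319, 320, 321, 322, 323, 335, 336, 337, 338, 339, 340, 341, 342]
175 [317, 318, 319, 320, 321, 322, 323, 335, 336, 337, 338, 339, 340, 341, 342]
181 [317, 318, 319, 320, 321, 322, 323, 335, 336, 337, 338, 339, 340, 341, 342]
187 [317, 318, 319, 320, 321, 322, 323, 334, 335, 336, 337, 338, 339, 340, 341, 342]
193 [334, 335, 336, 337, 338, 339, 340]
199 [333, 334, 335, 336, 337, 338, 339]
205 [323, 324, 325, 326, 327, 328, 329, 330, 332, 333, 334, 335, 336, 337, 338]
```

Call:
{"method": "move_arm", "body": {"targets": "-1 0 1.4 0 0 0 0; -1 0 1.4 0 0 0 0; -1 0.1 1.3 0 0 0 0; -1 0 1.3 0 0 0 0; -1 0 1.2 0 0 0 0"}}

```text
clock: 12.35
eef_pos: [542.4, 348.5, 211.7]
tool_rot: [3.137, -0.003, 1.565]
force: [-0.4, 0.0, -1.8]
width: 18.1
gripper_force: 59.0
```

Call:
{"method": "move_arm", "body": {"targets": "-1 0 0 0 0 0 0; -1 0 0 0 0 0 0"}}

```text
clock: 12.52
eef_pos: [541.6, 348.0, 211.1]
tool_rot: [3.138, -0.002, 1.564]
force: [-0.4, 1.0, -1.5]
width: 18.7
gripper_force: 59.0
```

```bash
python3 - <<'E'
from h import *
p,C=cur(); s=read_state(); print(s['clock'],s['force'],s['width'],'grasp',p-18.7*C[:,2])
a=get('scene'); b=get('side'); w=get('wrist')
c1=cv2.resize(a['color'][235:315,255:335],(400,400)); c2=cv2.resize(b['color'][200:280,115:195],(400,400)); save(np.hstack([c1,c2]),'lid4.png')
E
```

```text
12.5167 [-0.37690057  0.97437332 -1.53433253] 18.686189436266783 grasp [541.51347547 347.95898007 229.83194295]
```

Call:
{"method": "move_arm", "body": {"targets": "-1 0 0 -0.5 0 0 0; -1 0 0 -0.5 0 0 0; -1 0 0 -0.4 0 0 0; -1 0 0 -0.3 0 0 0; -1 0 0 -0.3 0 0 0"}}

```text
clock: 13.08
eef_pos: [540.9, 348.2, 230.9]
tool_rot: [3.139, -0.002, 1.565]
force: [0.0, -0.2, -5.0]
width: 18.1
gripper_force: 58.8
```

Call:
{"method": "move_arm", "body": {"targets": "-1 0 0 -0.4 0 0 0; -1 0 0 -0.4 0 0 0; -1 0 0 -0.4 0 0 0; -1 0 0 0 0 0 0; -1 0 0 0 0 0 0"}}

```text
clock: 13.5
eef_pos: [541.2, 348.3, 242.9]
tool_rot: [3.138, -0.002, 1.565]
force: [-0.2, -0.3, -5.4]
width: 18.3
gripper_force: 58.8
```

```bash
python3 - <<'E'
from h import *
p,C=cur(); s=read_state(); print(s['clock'],s['force'],s['torque'],s['width'],'grasp',p-18.7*C[:,2])
a=get('scene'); b=get('side')
c1=cv2.resize(a['color'][235:315,255:335],(400,400)); c2=cv2.resize(b['color'][200:280,115:195],(400,400)); save(np.hstack([c1,c2]),'lid5.png')
E
```

```text
13.5 [-0.18020263 -0.33673155 -5.38953709] [-0.05086749  0.02157047 -0.00399386] 18.251615880308815 grasp [541.14229555 348.23042277 261.55773466]
```

View pics/lid5.png

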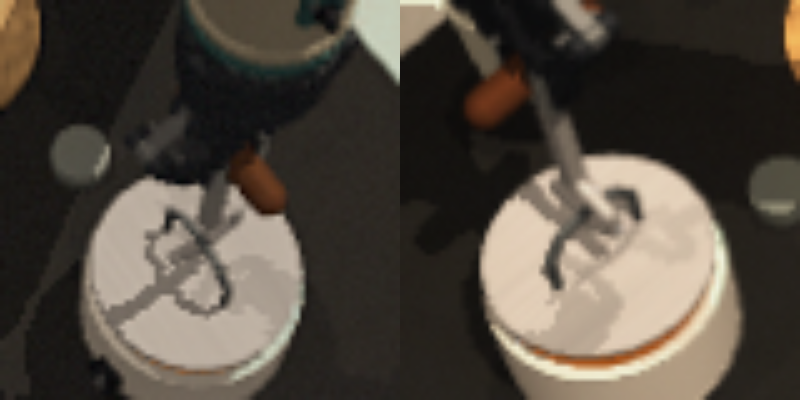

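The lid hangs from the hook, centred. The hook is at the wire (205,225), and the orange wax rim shows evenly under the lid. I'm raising it and carrying it gently to the mat.

Call:
{"method": "move_arm", "body": {"targets": "-1 0 0 -0.5 0 0 0; -1 0 0 -1 0 0 0; -1 0 0 -1 0 0 0; -1 0 0 -0.7 0 0 0; -1 0 0 -0.3 0 0 0"}}

```text
clock: 14.02
eef_pos: [542.0, 348.6, 280.0]
tool_rot: [3.135, -0.004, 1.565]
force: [-0.7, -0.3, -3.8]
width: 18.4
gripper_force: 58.9
```

Call:
{"method": "move_arm", "body": {"targets": "-1 0 0 0 0 0 0; -1 0 0 0 0 0 0; -1 0 0 0 0 0 0; -1 0 0 0 0 0 0; -1 0 0 0 0 0 0"}}

```text
clock: 14.43
eef_pos: [540.8, 348.1, 277.2]
tool_rot: [3.139, -0.001, 1.565]
force: [0.3, -1.2, -4.3]
width: 18.0
gripper_force: 58.8
```

```bash
python3 - <<'E'
from h import *
p,C=cur(); s=read_state(); print(s['clock'],s['force'],s['torque'],'grasp',p-18.7*C[:,2])
L=C.T@(np.array([565,101,0])-np.array([542,348.5,0])); print('shift tool',L)
E
```

```text
14.4333 [ 0.26052282 -1.20963234 -4.29412976] [0.03465301 0.00835065 0.07095492] grasp [540.70609396 348.02995344 295.85987913]
shift tool [-2.47360265e+02  2.44560980e+01 -2.20817262e-01]
```

Call:
{"method": "move_arm", "body": {"targets": "-1 -0.4 0.1 0 0 0 0; -1 -0.7 0.1 0 0 0 0; -1 -1 0.1 0 0 0 0; -1 -1.2 0.1 0 0 0 0; -1 -1.3 0.1 0 0 0 0"}}

```text
clock: 14.85
eef_pos: [545.9, 300.3, 277.6]
tool_rot: [3.138, -0.001, 1.564]
force: [-0.4, -0.4, -5.0]
width: 18.1
gripper_force: 58.8
```

Call:
{"method": "move_arm", "body": {"targets": "-1 -1.3 0.1 0 0 0 0; -1 -1.3 0.1 0 0 0 0; -1 -1.3 0.1 0 0 0 0; -1 -1.3 0.1 0 0 0 0; -1 -1.3 0.1 0 0 0 0"}}

```text
clock: 15.27
eef_pos: [550.4, 235.6, 277.7]
tool_rot: [3.138, -0.002, 1.565]
force: [-0.5, 0.5, -5.2]
width: 18.6
gripper_force: 58.8
```

Call:
{"method": "move_arm", "body": {"targets": "-1 -1.3 0.1 0 0 0 0; -1 -1.3 0.1 0 0 0 0; -1 -1.3 0.1 0 0 0 0; -1 -1.3 0.1 0 0 0 0; -1 -1.3 0.1 0 0 0 0"}}

```text
clock: 15.68
eef_pos: [555.0, 170.8, 277.4]
tool_rot: [3.138, -0.002, 1.565]
force: [0.4, -0.5, -5.2]
width: 18.5
gripper_force: 58.8
```

Call:
{"method": "move_arm", "body": {"targets": "-1 -1.3 0.1 0 0 0 0; -1 -1.2 0.1 0 0 0 0; -1 -1.2 0.1 0 0 0 0; -1 -1 0.1 0 0 0 0; -1 -0.9 0.1 0 0 0 0"}}

```text
clock: 16.1
eef_pos: [559.7, 114.8, 277.4]
tool_rot: [3.138, -0.002, 1.564]
force: [-0.2, -0.1, -4.0]
width: 18.0
gripper_force: 58.8
```

Call:
{"method": "move_arm", "body": {"targets": "-1 -0.7 0.1 0 0 0 0; -1 -0.5 0.1 0 0 0 0; -1 -0.3 0.1 0 0 0 0; -1 0 0.1 0 0 0 0; -1 0 0 0 0 0 0"}}

```text
clock: 16.52
eef_pos: [563.8, 101.5, 277.3]
tool_rot: [3.138, -0.002, 1.565]
force: [0.5, 0.3, -4.3]
width: 18.3
gripper_force: 58.8
```

```bash
cat >> h.py <<'E'
def lidfit(im,z,xy):
    "bright lid disc contour near xy at height z (top face) -> circle"
    g=cv2.cvtColor(im['color'],cv2.COLOR_RGB2HSV); u,v=proj(im,[*xy,z]).astype(int)
    mk=((g[...,1]<70)&(g[...,2]>120)).astype(np.uint8)*255
    m=np.zeros_like(mk); r=45; m[max(v-r,0):v+r,max(u-r,0):u+r]=mk[max(v-r,0):v+r,max(u-r,0):u+r]
    cs=cv2.findContours(m,0,2)[0]; c=max(cs,key=cv2.contourArea); h=cv2.convexHull(c)
    P=np.array([plane(im,*q[0],z)[:2] for q in h],np.float32); return cv2.minEnclosingCircle(P),cv2.contourArea(c)
E
python3 - <<'E'
from h import *
p,C=cur(); s=read_state(); print(s['clock'],s['force'],s['torque'],'grasp',p-18.7*C[:,2]); print(np.round(C,3))
a=get('scene'); b=get('side')
z=p[2]+18.7-132-46+6
print(z,lidfit(a,z,p[:2]),lidfit(b,z,p[:2]))
E
```

```text
16.5167 [ 0.5326665   0.27444893 -4.3499739 ] [-0.03526241  0.01262512  0.01061611] grasp [563.75658423 101.45830534 295.99281364]
[[ 0.005  1.     0.004]
 [ 1.    -0.005  0.002]
 [ 0.002  0.004 -1.   ]]
123.99298327881854 (((559.4107055664062, 93.96868896484375), 71.53760528564453), 526.0) (((730.368896484375, 61.787025451660156), 62.07854461669922), 367.5)
```

Call:
{"method": "move_arm", "body": {"targets": "-1 0 0 0.8 0 0 0; -1 0 0 1.4 0 0 0; -1 0 0 1.6 0 0 0; -1 0 0 1.6 0 0 0; -1 0 0 1.4 0 0 0"}}

```text
clock: 17.03
eef_pos: [563.2, 101.7, 207.8]
tool_rot: [3.139, -0.002, 1.566]
force: [0.3, -0.0, -5.2]
width: 18.2
gripper_force: 58.8
```

Call:
{"method": "move_arm", "body": {"targets": "-1 0 0 1.0 0 0 0; -1 0 0 0.6 0 0 0; -1 0 0 0.3 0 0 0; -1 0 0 0 0 0 0; -1 0 0 0 0 0 0"}}

```text
clock: 17.45
eef_pos: [564.3, 101.2, 190.8]
tool_rot: [3.137, -0.002, 1.565]
force: [0.6, -0.9, -4.4]
width: 18.5
gripper_force: 58.7
```

```bash
python3 - <<'E'
from h import *
p,C=cur(); s=read_state(); print(s['clock'],s['force'],'grasp',p-18.7*C[:,2])
a=get('scene'); b=get('side')
# visible cork pixels -> extents about mat centre; lid top z
for n,im in(('scene',a),('side',b)):
    hsv=cv2.cvtColor(im['color'],cv2.COLOR_RGB2HSV); mk=cv2.inRange(hsv,(8,90,100),(25,255,255)); u,v=proj(im,[565,101,12]).astype(int)
    q=np.argwhere(mk[v-40:v+40,u-40:u+40])[:,::-1]+[u-40,v-40]; P=np.array([plane(im,*t,12)[:2] for t in q])-[565,101]
    r=np.hypot(*P.T); k=r<80; print(n,k.sum(),'max r',r[k].max() if k.any() else None)
    g=hsv; m=((g[...,1]<70)&(g[...,2]>110)); z=30+6
    for vv in range(v-36,v+30,6): print(vv,''.join('#' if m[vv,x] else ('c' if mk[vv,x] else '.') for x in range(u-40,u+40)))
E
```

```text
17.45 [ 0.64073024 -0.87582725 -4.42360952] grasp [564.24399208 101.17451379 209.48542661]
scene 259 max r 72.02715743142676
203 ................................................................................
209 ................................................................................
215 ................................................................................
221 ................................................................................
227 ..........................#########............########.........................
233 ......................##############.......################cc...................
239 ....................cc####################....##.......####ccc..................
245 .....................cc#########################.########ccccc..................
251 ........................ccccc#######################ccccccc.....................
257 ..............................ccccc.ccccccc...cccccc............................
263 #####............................................................##########.....
side 317 max r 73.65949246344012
169 ...
[... 227 characters left out ...]
............######..
187 ...........................#####..####.........#######.................#########
193 .....................#############...............###.....#.c....................
199 ...................############...#######...######......####ccc.................
205 ..................cc############.....##...################..cccc................
211 ..................ccc.cc###############...###########......cccc.................
217 ......................ccccccccccc............c.........ccc......................
223 ...............................ccccccccccccccccccc..............................
229 ................................................................................
```

Call:
{"method": "move_arm", "body": {"targets": "-1 0 0 0.4 0 0 0; -1 0 0 0.3 0 0 0; -1 0 0 0.2 0 0 0; -1 0 0 0.2 0 0 0; -1 0 0 0 0 0 0"}}

```text
clock: 17.97
eef_pos: [563.5, 101.2, 178.8]
tool_rot: [3.139, -0.002, 1.565]
force: [0.4, 0.5, -4.8]
width: 18.3
gripper_force: 58.8
```

Call:
{"method": "move_arm", "body": {"targets": "-1 0 0 0.2 0 0 0; -1 0 0 0.2 0 0 0; -1 0 0 0.2 0 0 0; -1 0 0 0.2 0 0 0; -1 0 0 0 0 0 0"}}

```text
clock: 18.38
eef_pos: [564.0, 101.2, 171.2]
tool_rot: [3.138, -0.002, 1.565]
force: [-1.3, 0.3, -1.5]
width: 18.4
gripper_force: 59.0
```

Call:
{"method": "move_arm", "body": {"targets": "-1 0 0 0.3 0 0 0; -1 0 0 0.3 0 0 0; -1 0 0 0.3 0 0 0; -1 0 0 0.3 0 0 0; -1 0 0 0 0 0 0"}}

```text
clock: 18.8
eef_pos: [563.5, 101.2, 158.6]
tool_rot: [3.139, -0.001, 1.565]
force: [-0.5, 0.7, -2.4]
width: 18.0
gripper_force: 59.0
```

```bash
python3 - <<'E'
from h import *
p,C=cur(); s=read_state(); print(s['clock'],s['force'],'grasp',p-18.7*C[:,2])
a=get('scene'); b=get('side')
t=np.linspace(0,2*np.pi,180)
for n,im in(('scene',a),('side',b)):
    hsv=cv2.cvtColor(im['color'],cv2.COLOR_RGB2HSV); u,v=proj(im,[564,101,23]).astype(int)
    m=((hsv[...,1]<70)&(hsv[...,2]>110))
    E=np.array([proj(im,[564+62*np.cos(k),101+62*np.sin(k),23]) for k in t])
    for vv in range(v-12,v+20,6):
        xs=np.where(m[vv,u-32:u+32])[0]+u-32; e=E[np.abs(E[:,1]-vv)<1.5][:,0]
        print(n,vv,xs.min(),xs.max(),'pred',e.min().round(1),e.max().round(1))
E
```

```text
18.8 [-0.48567598  0.65225726 -2.35924239] grasp [563.42499369 101.17674353 177.2654215 ]
scene 225 231 250 pred 228.9 255.5
scene 231 226 257 pred 224.5 259.6
scene 237 223 259 pred 223.2 260.7
scene 243 224 259 pred 223.6 260.3
scene 249 226 256 pred 226.1 257.4
scene 255 236 248 pred 233.5 249.8
side 191 201 229 pred 199.4 230.4
side 197 196 224 pred 194.6 234.1
side 203 194 233 pred 193.2 234.8
side 209 195 231 pred 193.6 233.8
side 215 199 225 pred 196.8 229.3Traceback (most recent call last):
  File "<stdin>", line 11, in <module>
    return umr_minimum(a, axis, None, out, keepdims, initial, where)
ValueError: zero-size array to reduction operation minimum which has no identity
```

The lid is down and centred within a few mm. I'm backing the hook straight out.

Call:
{"method": "move_arm", "body": {"targets": "-1 0 -0.6 0 0 0 0; -1 0 -1.2 0 0 0 0; -1 0 -1.6 0 0 0 0; -1 0 -1.6 0 0 0 0; -1 0 -1.5 0 0 0 0"}}

```text
clock: 19.32
eef_pos: [497.7, 101.6, 159.3]
tool_rot: [3.138, -0.002, 1.565]
force: [-0.3, 0.1, -1.4]
width: 18.3
gripper_force: 59.1
```

Call:
{"method": "move_arm", "body": {"targets": "-1 0 -0.5 0 0 0 0; -1 0 0 -2 0 0 0; -1 0 0 -4 0 0 0; -1 0 0 -4 0 0 0; -1 0 0 -2 0 0 0"}}

```text
clock: 19.73
eef_pos: [495.8, 101.2, 283.5]
tool_rot: [3.132, -0.003, 1.564]
force: [1.3, 0.7, -2.0]
width: 18.7
gripper_force: 59.2
```

```bash
python3 - <<'E'
from h import *
p,C=cur(); s=read_state(); print(s['clock'],s['force'],s['width'],'grasp',p-18.7*C[:,2])
yaw=-18; M=tool(yaw,0); h=M[:,1]; H=np.array([482,-101,0.])
P=tcp(H+75*h+[0,0,290],M); plan(P,M,10,-1)
P2=tcp(H+70*h+[0,0,172],M); plan(P2,M,5,-1,(P,M))
a=get('scene'); b=get('side')
t=np.linspace(0,2*np.pi,180)
for n,im in(('scene',a),('side',b)):
    hsv=cv2.cvtColor(im['color'],cv2.COLOR_RGB2HSV); u,v=proj(im,[564,101,23]).astype(int)
    m=((hsv[...,1]<70)&(hsv[...,2]>110))
    E=np.array([proj(im,[564+62*np.cos(k),101+62*np.sin(k),23]) for k in t])
    for vv in range(v-12,v+16,6):
        xs=np.where(m[vv,u-32:u+32])[0]+u-32; e=E[np.abs(E[:,1]-vv)<1.5][:,0]
        print(n,vv,xs.min(),xs.max(),'pred',e.min().round(1),e.max().round(1))
E
```

```text
19.7333 [ 1.30784938  0.70616089 -1.97499499] 18.67025134627797 grasp [495.61216985 101.16845363 302.1711307 ]
n 10 step mm 23.3 deg 1.76
-1 -2.25 0.59 0.12 0.1 -0.0 1.8; -1 -2.23 0.66 0.12 0.1 -0.0 1.8; -1 -2.21 0.73 0.12 0.1 -0.0 1.8; -1 -2.19 0.79 0.12 0.1 -0.0 1.8; -1 -2.16 0.86 0.12 0.1 -0.0 1.8
-1 -2.13 0.93 0.12 0.1 -0.0 1.8; -1 -2.10 0.99 0.12 0.1 -0.0 1.8; -1 -2.07 1.06 0.12 0.1 -0.0 1.8; -1 -2.04 1.12 0.12 0.1 -0.0 1.8; -1 -2.00 1.18 0.12 0.1 -0.0 1.8
n 5 step mm 23.6 deg 0.00
-1 -0.00 -0.10 2.36 0.0 0.0 0.0; -1 -0.00 -0.10 2.36 0.0 0.0 0.0; -1 -0.00 -0.10 2.36 0.0 0.0 0.0; -1 -0.00 -0.10 2.36 0.0 0.0 0.0; -1 -0.00 -0.10 2.36 0.0 0.0 0.0
scene 225 233 250 pred 228.9 255.5
scene 231 226 257 pred 224.5 259.6
scene 237 223 259 pred 223.2 260.7
scene 243 224 259 pred 223.6 260.3
scene 249 226 256 pred 226.1 257.4
side 191 201 228 pred 199.4 230.4
side 197 196 233 pred 194.6 234.1
side 203 194 233 pred 193.2 234.8
side 209 195 231 pred 193.6 233.8
side 215 199 225 pred 196.8 229.3
```

The lid stayed in place. I'm taking the lifter back to the fork's mouth.

Call:
{"method": "move_arm", "body": {"targets": "-1 -2.2 0.6 0.1 0 0 1.8; -1 -2.2 0.7 0.1 0 0 1.8; -1 -2.2 0.7 0.1 0 0 1.8; -1 -2.2 0.8 0.1 0 0 1.8; -1 -2.2 0.9 0.1 0 0 1.8"}}

```text
clock: 20.25
eef_pos: [522.4, -11.8, 272.8]
tool_rot: [3.14, -0.002, 1.407]
force: [-0.3, 0.0, -2.6]
width: 17.7
gripper_force: 59.2
```

Call:
{"method": "move_arm", "body": {"targets": "-1 -2.1 0.9 0.1 0 0 1.8; -1 -2.1 1 0.1 0 0 1.8; -1 -2.1 1.1 0.1 0 0 1.8; -1 -2 1.1 0.1 0 0 1.8; -1 -2 1.2 0.1 0 0 1.8"}}

```text
clock: 20.67
eef_pos: [551.1, -124.2, 267.4]
tool_rot: [3.141, -0.002, 1.249]
force: [-0.3, -0.9, -1.6]
width: 18.2
gripper_force: 59.2
```

Call:
{"method": "move_arm", "body": {"targets": "-1 0 0 2.4 0 0 0; -1 0 0 2.4 0 0 0; -1 0 0 2.4 0 0 0; -1 0 0 2.4 0 0 0; -1 0 0 2.1 0 0 0"}}

```text
clock: 21.08
eef_pos: [550.7, -122.8, 149.1]
tool_rot: [-3.142, -0.002, 1.251]
force: [1.0, -0.0, -1.7]
width: 18.2
gripper_force: 59.2
```

```bash
python3 - <<'E'
from h import *
p,C=cur(); s=read_state(); print(s['clock'],s['force'],s['width'],'grasp',p-18.7*C[:,2],np.degrees(np.arctan2(C[1,1],C[0,1])),C[2])
yaw=-18; M=tool(yaw,0); H=np.array([482,-101,0.]); plan(tcp(H+[0,0,170],M),M,5,-1)
E
```

```text
21.0833 [ 0.95441381 -0.00707576 -1.70562876] 18.200534080274966 grasp [ 550.68621223 -122.87672162  167.84990879] -18.349167018673725 [ 2.19541512e-03 -1.59042406e-05 -9.99997590e-01]
n 5 step mm 14.4 deg 0.07
-1 -0.02 -1.44 -0.04 -0.0 -0.0 -0.1; -1 -0.02 -1.44 -0.04 -0.0 -0.0 -0.1; -1 -0.01 -1.44 -0.04 -0.0 -0.0 -0.1; -1 -0.01 -1.44 -0.04 -0.0 -0.0 -0.1; -1 -0.01 -1.44 -0.04 -0.0 -0.0 -0.1
```

Call:
{"method": "move_arm", "body": {"targets": "-1 0 -1.2 -0.1 0 0 0; -1 -0.1 -1.5 0 0 0 0; -1 0 -1.5 0 0 0 0; -1 0 -1.5 0 0 0 0; -1 0 -1.5 0 0 0 0"}}

```text
clock: 21.5
eef_pos: [481.8, -101.2, 151.5]
tool_rot: [3.141, -0.002, 1.251]
force: [0.7, 1.3, -1.6]
width: 18.2
gripper_force: 59.2
```

Call:
{"method": "move_arm", "body": {"targets": "-1 0 0 0.3 0 0 0; -1 0 0 0.3 0 0 0; -1 0 0 0.3 0 0 0; -1 0 0 0.2 0 0 0; -1 0 0 0 0 0 0"}}

```text
clock: 21.92
eef_pos: [483.7, -101.6, 141.0]
tool_rot: [3.139, -0.002, 1.251]
force: [0.4, 0.8, -1.2]
width: 18.2
gripper_force: 59.2
```

Call:
{"method": "move_arm", "body": {"targets": "-1 0 0 0.15 0 0 0; -1 0 0 0.1 0 0 0; -1 0 0 0.1 0 0 0; -1 0 0 0 0 0 0"}}

```text
clock: 22.25
eef_pos: [483.3, -101.4, 138.0]
tool_rot: [3.139, -0.003, 1.251]
force: [0.3, -0.5, -1.4]
width: 17.8
gripper_force: 59.2
```

Call:
{"method": "move_arm", "body": {"targets": "-1 0 0 0.1 0 0 0; -1 0 0 0.1 0 0 0; -1 0 0 0 0 0 0"}}

```text
clock: 22.5
eef_pos: [483.5, -101.4, 136.4]
tool_rot: [3.138, -0.003, 1.251]
force: [-0.0, 0.2, 1.6]
width: 18.1
gripper_force: 59.6
```

Contact is made (the force turned upward), so I'm releasing and retreating.

Call:
{"method": "move_arm", "body": {"targets": "0.1 0 0 0 0 0 0; 0.1 0 0 0 0 0 0; 0.1 0 0 0 0 0 0; 0.1 0 0 0 0 0 0; 0.1 0 0 0 0 0 0"}}

```text
clock: 22.92
eef_pos: [483.4, -101.4, 136.2]
tool_rot: [3.139, -0.003, 1.251]
force: [0.1, 0.8, -0.7]
width: 46.8
gripper_force: 0.0
```

Call:
{"method": "move_arm", "body": {"targets": "0.1 0 0 -1 0 0 0; 0.1 0 0 -2 0 0 0; 0.1 0 0 -2 0 0 0; 0.1 0 0 -2 0 0 0; 0.1 0 0 -1 0 0 0"}}

```text
clock: 23.33
eef_pos: [484.0, -102.1, 218.8]
tool_rot: [3.135, -0.003, 1.25]
force: [0.4, -0.8, 0.5]
width: 46.8
gripper_force: 0.0
```

```bash
python3 - <<'E'
from h import *
w=get('wrist');p,C=cur(); s=read_state(); print(s['clock'],s['force'],s['width'],p)
r=grip(w,(150,100,360,384)); print(r,proj(w,[482,-101,156]))
pts=cv2.boxPoints(r); k=np.argsort(pts[:,1]); t=pts[k[:2]].mean(0); q=pts[k[2:]].mean(0); print(plane(w,*t,156),plane(w,*q,156))
b=get('side'); 
g=cv2.cvtColor(b['color'],cv2.COLOR_RGB2GRAY)
print('hook exp side',proj(b,[482,-101,60]),proj(b,[482,-101,100]))
E
```

```text
23.3833 [-0.46575728 -0.38614298  1.24740089] 47.1970920366004 [ 484.74814876 -102.14588166  219.60693474]
((254.0, 200.0), (112.0, 28.0), 90.0) [252.94190875 202.25131841]
[495.8426971 -61.9613621 156.       ] [ 469.14734058 -141.80894045  156.        ]
hook exp side [277.68796745 167.84970019] [277.96153863 159.11397234]
```

Call:
{"method": "move_arm", "body": {"targets": "0.1 0 0 -1 0 0 0; 0.1 0 0 0 0 0 0; 0.1 0 0 0 0 0 0; 0.1 0 0 0 0 0 0; 0.1 0 0 0 0 0 0"}}

```text
clock: 23.85
eef_pos: [482.6, -101.4, 225.5]
tool_rot: [3.14, -0.002, 1.251]
force: [-0.7, -0.2, -0.6]
width: 46.6
gripper_force: 0.0
```

```bash
python3 -c "
from h import *
print(order.finish_job())"
```

```text
the job is handed in; nothing more can be done
None
```

I handed the job in at about 24 s, with no verdict returned: by my measurements the lid rests on the cork mat within a few mm of centre, and the lifter's grip lies across the fork about 1 mm from the hang point, let go; I did not separately check its final tilt or the bystanders.

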